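# Refit the keyed temperature knob on the soldering station

### The arm

A 6-joint arm with a two-finger parallel gripper is mounted at the origin on the work surface. World frame = base frame: x ahead of the robot, y to its left, z up, the work surface at z = 0. Lengths are in m, angles in degrees, forces in N, time in s.
With the tool pointing down it reaches from about 0.4 to 0.925 m from the base axis. Payload 3.4 kg.
Tool frame: the origin (TCP) lies midway between the tips of the shut fingers; the grasp point (between the pads) lies 19 mm behind it; x points along the fingers, z is the direction in which the jaws open and shut, and the axes are right-handed (so a half turn about x gives the same grasp; the last joint's range is limited). The gripper opens to 85 mm and grips with 20 to 120 N. Pads are 22 mm wide; open, the fingers measure 114 mm over their backs; the gripper's body (76 mm by 85 mm) begins 54 mm behind the grasp point. The pads swing forward as they close: fully open they stand 13 mm farther back than shut.
Start: joints at [-80.988, 17.578, 86.31, -0, 76.112, -4.211], TCP at [0.132, -0.56, 0.201] pointing down, gripper open.
Joint ranges: [-179.03, 179.03], [-60, 130.46], [8.19, 133.38], [-81.62, 261.62], [5.75, 156.47], [-153.77, 153.77]. Speed limits (degrees/s): [147.25, 147.25, 180, 180, 180, 180].

### API

Orientations are given as [roll, pitch, yaw] about the fixed x, y, z axes, in that order (R = Rz(yaw) Ry(pitch) Rx(roll)).
In Python, from workcell import env gives the robot as it stands.
- The arm moves only by the tool step_arm, never from a script. Its argument "motion" is a list that holds one entry, the list of rows, each a list of 7 numbers: the turn, a rotation vector about the tool's x, y, z in rad, then the shift along the tool's x, y, z in m, then the closure in counts, from 0 (fully open) to 255 (shut). A call has 1 to 8 rows; each row is the pose to reach, as a shift and turn from the pose commanded when the call began, along the tool's axes at that moment; what a row does not reach only later rows make up. A row lasts 1/8 s, in which the tool goes at most 62.5 mm and 10.7 degrees, less where a joint would pass 70% of its speed; a pose out of reach is approached as far as the arm can. A call with a gripper value outside its range is refused whole. The fingers move at their own pace and stop on an object; the grip force is fixed at half the most. Time passes only in rows, so rows that repeat a pose let the fingers close. It gives the time, the measured TCP pose, the force and the opening at its end, in the units of the state.
- env.get_obs(): the state, without advancing time (a new reading comes with each control period).
- env.capture(name): name is "side" or "top"; returns (picture, depth): 400x640x3 uint8, red, green, blue; 400x640 float32, m along the optical axis (not along the pixel's ray), 0 where there is no reading.
- env.camera_model(name): a dict with "mtx" (3x3 intrinsics, pixels), "distortion" ([k1, k2, p1, p2, k3] as OpenCV has them; the pictures are not rectified), "xyz" and "orientation" of the camera in the world. Camera axes: x right, y down, z forward; pixel columns grow to the right and rows downward; lengths in m; the calibration is good to about 2 mm. A picture is of the moment at which its call begins. camera_model takes no time and is no camera call.
- env.close_job(): hands the job in, once; it reports no verdict.
The state is a dict: "t": time; "q": joint angles; "qd": joint speeds; "tau": joint torques, N m; "tool_pos": TCP position; "orientation": TCP orientation; "wrist_force": force on the tool from outside, world axes, zero at the start; "torque": the same for the moment, N m; "finger_gap": finger opening in m.
Only numpy, scipy, OpenCV 4.12 (cv2) and the standard library are available. Lean on these libraries where they do the work, as an engineer would, in place of code of your own. Each camera call takes 0.05 s, during which the arm holds its last target.

### The job

The temperature knob has come off the soldering station. Put it back on the dial shaft the right way up, turn it under light pressure until its keyway finds the key and drops over it, and gently push it fully home so that it sits flat on the top of the station. Do not force it against the shaft, leave the other things on the shelf alone, and let go of the knob at the end.

Things in the scene. Friction and masses are not known exactly. Their poses are not given: they have to be found in the camera images.
- knob_center (a point): Centre, half-way up on the bore axis, of the loose black temperature knob: a hub 33 mm across, 34 mm high, about 50 g, standing right way up on the shelf, z axis up. Its two flat gripping faces, 33 mm apart and 16 mm long, look to its own +y and -y. A round bore 16 mm wide goes right through from bottom to top.
- knob_keyway (a point): On the knob's underside, the outer end of the keyway: a slot 6 mm wide along the whole bore on the knob's own -x side, reaching 12.8 mm from the bore axis. On the same side a small pointer nib sticks out at the knob's foot (7 mm long, 5 mm wide, top 9 mm above the underside). Axes as the knob's.
- dial_seat (a point): Point on the flat top of the grey soldering station (box 150 x 190 x 85 mm, fixed) where the axis of the upright dial shaft comes out, 85 mm above the shelf; z axis up, -x axis towards the station's front. Fully home, the knob's underside lies on the station, its centre 17 mm above this point. Over 40 N between knob and station or shaft damages the dial.
- shaft_tip (a point): Top of the steel dial shaft, on its axis, 25 mm above the seat. The shaft is 14 mm thick, the last 4 mm tapered to 8 mm. Axes are the station's, not the key's. The shaft is stiff but not locked: it turns at about 0.3 N m, so a knob pressed and turned hard drags it along.
- key_top (a point): On the shaft axis, level with the key's top, 13 mm above the seat. The key is 4 mm wide, reaches 11.2 mm from the axis and points up to 0.9 rad either side of this point's -x; which way is not measured but can be seen from above. The knob rests on it, centre 30 mm above the seat, until its keyway faces the key within about 0.1 rad; then it can go the last 13 mm down.
- iron_holder: Bystander: steel iron holder, base 100 x 75 mm, with a tilted funnel about 120 mm high; origin at the centre of its underside. Loose.
- tweezers: Bystander: black anti-static tweezers, 130 mm long, 8 mm high, lying along their x axis; origin at the middle of the underside. Loose.
- board: Bystander: small green circuit board, 70 x 50 mm, about 11 mm high with its parts; origin at the centre of its underside. Loose.
- parts_box: Bystander: blue plastic parts box with a closed flip-top lid, 90 x 130 mm, 44 mm high, with a lid knob standing about 35 mm above that; origin at the centre of its underside. Fixed to the shelf.

How it is judged (in metres and radians):
On the way:
1. the knob is on the shaft: its axis within 4 mm of the shaft's, its underside 5 to 24 mm above the top of the station (horizontal distance between knob_center and dial_seat below 0.004 m and z of knob_center in the frame of dial_seat between 0.022 and 0.041 m), for 0.05 s.
At the end, for the whole second after the job is handed in: The knob sits right way up over shaft and key, its axis within 3 mm of the shaft's, within 0.1 rad of upright, its underside within 2.5 mm of the top of the station, at rest and released (horizontal distance between knob_center and dial_seat below 0.003 m and z of knob_center in the frame of dial_seat between 0.014 and 0.0195 m and angle between knob_center's own z axis and vertical below 0.1 rad and linear speed of knob below 0.02 m/s); the robot touches nothing.
It fails at once if the knob is pushed against the station or its shaft with more than 40 N (contact force between knob and station above 40 N).
It fails at once if the iron holder is moved by more than 20 mm (distance of iron_holder from where it was at the start of the episode above 0.02 m).
It fails at once if the tweezers is moved by more than 20 mm (distance of tweezers from where it was at the start of the episode above 0.02 m).
It fails at once if the circuit board is moved by more than 20 mm (distance of board from where it was at the start of the episode above 0.02 m).
It fails at once if the robot pushes the parts box with more than 10 N (contact force between any of the arm, the fingers and parts_box above 10 N).
It also fails if it takes over 64 s, if anything falls off the work surface, if the arm or the gripper's body presses on something with over 40 N, if the wrist force passes 120 N, or if a joint passes its speed limit or range.

## Working session

There is one attempt and no reset: what is moved stays moved. The work goes in short steps, Python scripts to look and compute and a tool call to move; the robot and the scene stay as the last step left them, time stands still between calls to the robot, and variables do not carry over. Pictures are saved under pics/ and viewed, and the job is handed in when it is done.

Besides the shell and the picture viewer there is one more tool, called after "Call:" as name(argument=value, ...), one argument or row to a line, values as JSON. step_arm: Moves the arm, as the interface text tells. Its arguments: {"type":"object","properties":{"motion":{"type":"array"}},"required":["motion"]}

```bash
mkdir -p pics; ls
python3 - <<'E'
from workcell import env
import cv2,numpy as np
print(env.get_obs())
for n in("top","side"):
    m=env.camera_model(n);print(n,m)
    p,d=env.capture(n);np.savez(f"pics/{n}0.npz",p=p,d=d)
    cv2.imwrite(f"pics/{n}0.png",p[:,:,::-1])
E
```

```text
pics
{'t': 0.0, 'q': array([-8.09887612e+01,  1.76216347e+01,  8.63808842e+01, -8.68940424e-04,
        7.61109813e+01, -4.20896073e+00]), 'qd': array([ 0.01677137, -0.0377915 , -0.07452956, -0.06195994,  0.02981316,
       -0.01913593]), 'tau': array([-1.57715112e-05, -4.57550561e+01, -2.51911712e+01, -2.43902768e-04,
        1.31955306e-02,  1.82059765e-06]), 'tool_pos': array([ 0.13137706, -0.55904022,  0.20010713]), 'orientation': array([176.21664521,  89.88649667,  99.43705418]), 'wrist_force': array([-0.60154853,  0.3468256 , -0.61737245]), 'torque': array([-0.0014632 ,  0.00973878, -0.00315359]), 'finger_gap': 0.08500279873501793}
top {'mtx': array([[461.60206835,   0.        , 328.43361798],
       [  0.        , 461.60206835, 206.51590894],
       [  0.        ,   0.        ,   1.        ]]), 'distortion': array([-0.03716344,  0.        ,  0.        ,  0.        ,  0.        ]), 'xyz': array([ 0.40132593, -0.00148938,  1.342239  ]), 'orientation': array([-170.80992229,    0.64934967,  -90.65805173])}
side {'mtx': array([[450.2633063 ,   0.        , 321.56282775],
       [  0.        , 450.2633063 , 200.28509385],
       [  0.        ,   0.        ,   1.        ]]), 'distortion': array([-0.03606189,  0.        ,  0.        ,  0.        ,  0.        ]), 'xyz': array([ 0.54164635, -0.83586199,  1.13818097]), 'orientation': array([-141.01185722,    0.36759985,   -3.52715789])}
```

View pics/top0.png

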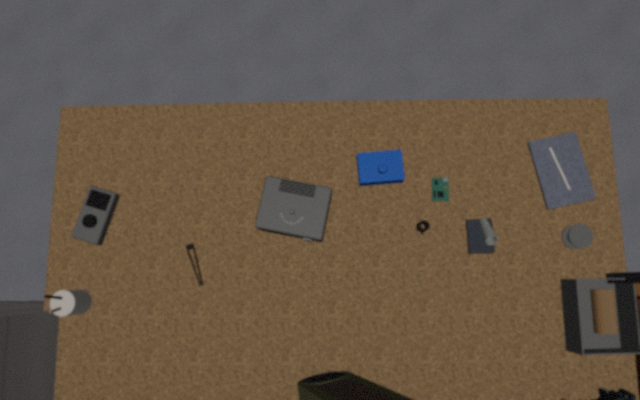

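View pics/side0.png

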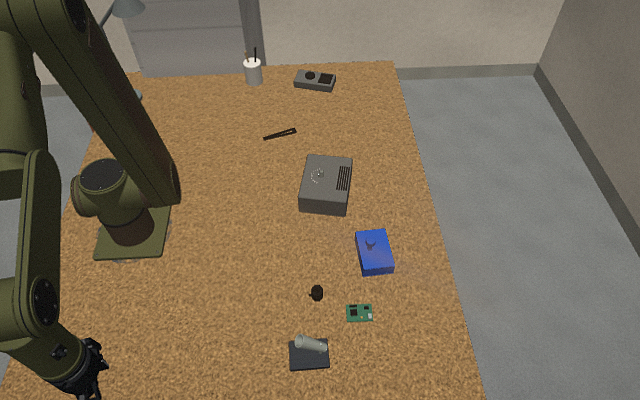

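The top view shows the knob at about (423,227), its nib seeming to point down, and the station with its shaft at about (292,212). The board is at (440,190), the holder at (481,236), the parts box at (381,168) and the tweezers at (195,264). I'll zoom in next.

```bash
cat > h.py <<'E'
import numpy as np,cv2
from scipy.spatial.transform import Rotation as R
from workcell import env
def rays(n,px):
    m=env.camera_model(n)
    u=cv2.undistortPoints(np.array(px,float).reshape(-1,1,2),m["mtx"],m["distortion"]).reshape(-1,2)
    d=np.c_[u,np.ones(len(u))]@R.from_euler('xyz',m["orientation"],degrees=True).as_matrix().T
    return np.array(m["xyz"]),d
def plane(n,px,z):
    c,d=rays(n,px);return c+d*((z-c[2])/d[:,2])[:,None]
def proj(n,P):
    m=env.camera_model(n);r=R.from_euler('xyz',m["orientation"],degrees=True).inv()
    rv=r.as_rotvec();t=-r.apply(m["xyz"])
    return cv2.projectPoints(np.array(P,float).reshape(-1,1,3),rv,t,m["mtx"],m["distortion"])[0].reshape(-1,2)
def two(p1,p2):
    a,d=rays("top",[p1]);b,e=rays("side",[p2]);d=d[0];e=e[0]
    s=np.linalg.lstsq(np.c_[d,-e],b-a,rcond=None)[0]
    A=a+s[0]*d;B=b+s[1]*e
    return (A+B)/2,np.linalg.norm(A-B)
def crop(n,p,u,v,w,k,name):
    c=p[v-w:v+w,u-w:u+w,::-1]
    cv2.imwrite(name,cv2.resize(c,None,fx=k,fy=k,interpolation=cv2.INTER_NEAREST))
E
python3 - <<'E'
from h import *
for n,u,v,nm in(("top",423,227,"k"),("top",292,212,"s"),("side",316,292,"k"),("side",320,176,"s")):
    p=np.load(f"pics/{n}0.npz")["p"];w=16 if nm=="k" else 20
    c=p[v-w:v+w,u-w:u+w,::-1].astype(float)
    c=np.clip((c/c.max())**.6*255,0,255).astype(np.uint8)
    cv2.imwrite(f"pics/{n}{nm}.png",cv2.resize(c,(390,390),interpolation=cv2.INTER_NEAREST))
a=lambda x:cv2.imread(f"pics/{x}.png")
cv2.imwrite("pics/z0.png",cv2.resize(np.vstack([np.hstack([a("topk"),a("tops")]),np.hstack([a("sidek"),a("sides")])]),(600,600),interpolation=cv2.INTER_NEAREST))
E
```

```text
(no output)
```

View pics/z0.png

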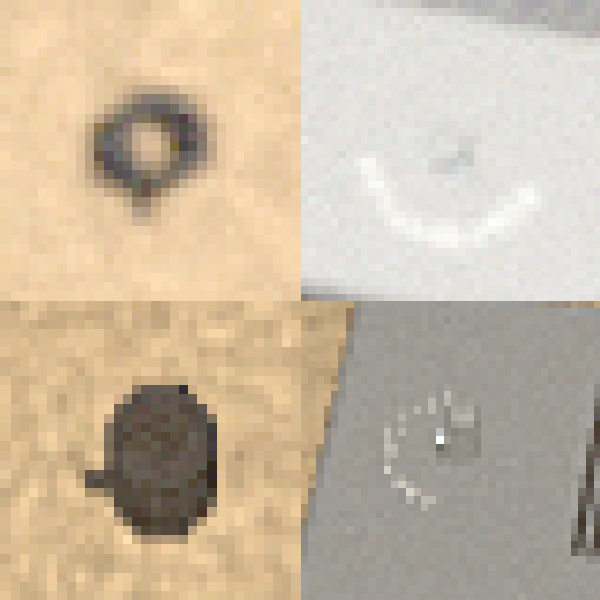

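The knob's nib points to image-down, about world -x. The shaft has little contrast, so I'll average frames and stretch it, and use depth too.

Run:
```python
from h import *
out=[]
for n,N in(("top",16),("side",8)):
    c=[env.capture(n) for _ in range(N)]
    p=np.mean([a[0].astype(float) for a in c],0);ds=np.array([a[1] for a in c]);d=np.median(ds,0)
    np.savez(f"pics/{n}1.npz",p=p,d=d)
for n,u,v in(("top",292,212),("side",320,176)):
    z=np.load(f"pics/{n}1.npz");p=z["p"];d=z["d"];w=14
    c=p[v-w:v+w,u-w:u+w,::-1]; lo,hi=np.percentile(c,[1,97]);c=np.clip((c-lo)/(hi-lo)*255,0,255).astype(np.uint8)
    dd=d[v-w:v+w,u-w:u+w];print(n,dd.min(),dd.max())
    e=cv2.cvtColor(np.clip((dd-np.median(dd)+.04)/.08*255,0,255).astype(np.uint8),cv2.COLOR_GRAY2BGR)
    out.append(np.hstack([cv2.resize(x,(392,300),interpolation=cv2.INTER_NEAREST) for x in(c,e)]))
cv2.imwrite("pics/z1.png",np.vstack(out))
```

```text
top 1.2468371 1.280426
side 1.3810375 1.459465
```

View pics/z1.png

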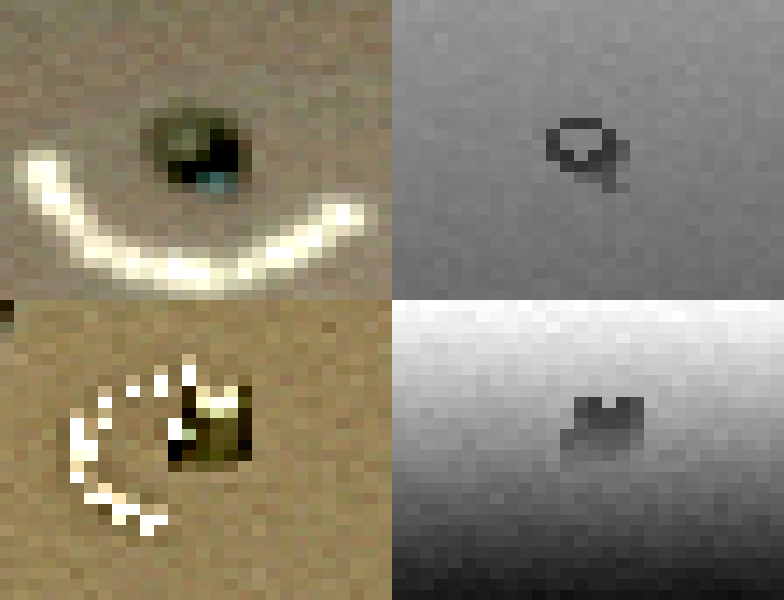

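Run:
```python
from h import *
np.set_printoptions(precision=4,suppress=True,linewidth=200)
for n,u,v,w in(("top",292,210,8),("side",320,176,8)):
    z=np.load(f"pics/{n}1.npz");d=z["d"]
    uu,vv=np.meshgrid(np.arange(u-w,u+w),np.arange(v-w,v+w))
    c,r=rays(n,np.c_[uu.ravel(),vv.ravel()])
    P=c+r*d[vv.ravel(),uu.ravel()][:,None]
    h=P[:,2].reshape(uu.shape);print(n,u-w,v-w);print((h*1000).round().astype(int))
    s=P[:,2]>0.093;print(np.c_[uu.ravel()[s],vv.ravel()[s],P[s]*1000].round(1))
# arc, station corners
p=np.load("pics/top1.npz")["p"]
g=p.mean(2)
sub=g[195:232,270:316];th=np.median(sub)+25;ys,xs=np.where(sub>th);print(len(ys))
A=plane("top",np.c_[xs+270,ys+195],0.085)[:,:2]
M=np.c_[2*A,np.ones(len(A))];s=np.linalg.lstsq(M,(A**2).sum(1),rcond=None)[0]
print("arc c",s[:2],"r",np.sqrt(s[2]+s[0]**2+s[1]**2)); print("arc mean",A.mean(0))
print((p[203:224,284:302].mean(2)).round().astype(int))
```

```text
top 284 202
[[ 86  85  85  84  86  86  86  84  85  87  87  85  85  86  85  86]
 [ 84  85  86  85  84  87  86  86  86  84  86  86  86  85  84  86]
 [ 85  85  86  85  86  86  86  85  87  86  85  85  85  86  87  84]
 [ 87  87  85  84  85  86  84  85  85  85  85  86  87  85  86  85]
 [ 85  85  86  84  86  86  85  86  84  85  87  85  86  85  84  84]
 [ 85  85  85  85  86  86  85  86  87  84  85  86  85  85  86  85]
 [ 85  86  86  85  86  86  86  86  86  85  86  85  86  86  84  86]
 [ 85  86  86  85  87  86 108 109 108  85  85  85  85  84  85  85]
 [ 86  85  85  83  87 106  85  84  85 107  85  85  85  85  84  85]
 [ 85  85  86  86  84 108  86  85  84 109  99  83  85  85  86  85]
 [ 86  84  84  85  86 106 110  85 109 108  96  85  86  85  84  85]
 [ 85  85  85  85  84  84 106 108 106 102  89  85  85  84  86  85]
 [ 85  85  85  85  84  86  85  93  95  99  85  86  86  85  84  85]
 [ 85  86  85  85  87  86  86  85  86  98  92  86  85  85  86  86]
 [ 85  86  84  84  86  86  86  85  86  86  85  86  86  84  85  87]
 [ 84  86  84  86  87  85  86  84  84  86  85  87  85  85  86  86]]
[[290.  209.  5
[... 2752 characters left out ...]
y", line 6, in rays
    u=cv2.undistortPoints(np.array(px,float).reshape(-1,1,2),m["mtx"],m["distortion"]).reshape(-1,2)
      ~~~~~~~~~~~~~~~~~~~^^^^^^^^^^^^^^^^^^^^^^^^^^^^^^^^^^^^^^^^^^^^^^^^^^^^^^^^^^^^^
cv2.error: OpenCV(4.12.0) /io/opencv/modules/calib3d/src/undistort.dispatch.cpp:347: error: (-215:Assertion failed) CV_IS_MAT(_src) && CV_IS_MAT(_dst) && (_src->rows == 1 || _src->cols == 1) && (_dst->rows == 1 || _dst->cols == 1) && _src->cols + _src->rows - 1 == _dst->rows + _dst->cols - 1 && (CV_MAT_TYPE(_src->type) == CV_32FC2 || CV_MAT_TYPE(_src->type) == CV_64FC2) && (CV_MAT_TYPE(_dst->type) == CV_32FC2 || CV_MAT_TYPE(_dst->type) == CV_64FC2) in function 'cvUndistortPointsInternal'
```

Run:
```python
from h import *
np.set_printoptions(precision=4,suppress=True,linewidth=220)
p=np.load("pics/top1.npz")["p"]
print("gray");print(p[203:222,284:302].mean(2).round().astype(int))
print("b-r");print((p[203:222,284:302,2]-p[203:222,284:302,0]).round().astype(int))
g=p.mean(2);sub=g[195:235,270:316];print(np.percentile(sub,[5,50,95,100]))
th=np.median(sub)+12;ys,xs=np.where(sub>th);ok=xs>3;A=plane("top",np.c_[xs+270,ys+195],0.085)[:,:2]
s=np.linalg.lstsq(np.c_[2*A,np.ones(len(A))],(A**2).sum(1),rcond=None)[0]
print(len(A),"arc c",s[:2],"r",np.sqrt(s[2]+s[:2]@s[:2]),A.mean(0))
ps=np.load("pics/side1.npz")["p"]
print("side gray",ps[164:184,310:330].mean(2).round().astype(int))
print("side b-r",(ps[164:184,310:330,2]-ps[164:184,310:330,0]).round().astype(int))
# station outline in depth
for n,bx in(("top",(240,165,345,250)),):
    d=np.load(f"pics/{n}1.npz")["d"];x0,y0,x1,y1=bx
    uu,vv=np.meshgrid(np.arange(x0,x1),np.arange(y0,y1));c,r=rays(n,np.c_[uu.ravel(),vv.ravel()])
    P=c+r*d[vv.ravel(),uu.ravel()][:,None];s=(P[:,2]>.078)&(P[:,2]<.092)
    rr=cv2.minAreaRect((P[s,:2]*1000).astype(np.float32));print("station",rr)
```

```text
gray
[[ 90  91  90  91  91  90  90  91  91  91  90  90  91  91  90  91  92  91]
 [ 91  91  90  91  90  91  90  90  91  91  91  91  91  90  91  90  90  90]
 [ 91  91  91  90  91  91  91  91  91  91  91  91  91  91  91  91  91  91]
 [ 90  90  90  90  91  91  91  91  91  91  91  91  91  91  90  91  91  92]
 [ 91  90  91  91  92  91  89  89  90  91  91  91  91  91  91  92  90  90]
 [ 91  91  90  91  90  89  88  87  87  87  89  91  90  91  91  91  90  92]
 [ 91  91  91  91  89  86  86  86  85  84  87  90  91  91  91  91  91  91]
 [ 91  91  91  91  87  86  87  88  85  81  83  88  91  92  91  91  91  92]
 [ 90  91  91  91  87  86  88  89  86  79  79  86  91  91  91  91  91  91]
 [ 91  91  90  90  88  86  85  86  82  75  75  85  92  90  91  91  91  91]
 [ 91  91  91  91  90  86  80  79  78  78  78  85  91  91  91  92  91  92]
 [ 91  91  91  91  90  89  82  79  84  87  85  87  90  91  91  92  91  92]
 [ 91  91  91  91  91  90  88  87  89  90  88  88  90  91  91  91  91  92]
 [ 93  91  91  91  91  91  91  90  90  89  88  90  91  91  92  92  94  96]
 [ 95  92  92  91  91  91  91  90  91  90  91
[... 4272 characters left out ...]
12 -11]
 [-11 -13 -12 -11 -11 -12 -12 -10 -11 -12 -11 -12 -12 -12 -12 -12 -12 -11 -11 -11]
 [-11 -19 -12 -12 -12 -12 -12 -10 -11 -11 -11 -12 -12 -11 -12 -11 -12 -10 -12 -10]
 [-11 -10 -12 -13 -12 -11 -10 -12 -12 -13 -10 -11 -12 -11 -11 -11 -13 -11 -12 -12]
 [-12 -12 -14 -18 -15 -10 -12 -11 -11 -12 -10 -11 -12 -11 -12 -11 -12 -12 -12 -11]
 [-12 -12 -12 -12 -18 -14 -12 -12 -11 -12 -12 -12 -11 -11 -13 -12 -12 -10 -12 -11]
 [-12 -11 -11 -11 -16 -12 -16 -14 -11 -11 -11 -11 -13 -11 -10 -11 -11 -11 -12 -10]
 [-12 -11 -12 -11 -10 -11 -14 -12 -12 -12 -12 -10 -11 -11 -13 -10 -12 -10 -11 -11]]
station ((605.3709106445312, 108.33781433105469), (190.06210327148438, 150.02032470703125), 77.98150634765625)
```

Run:
```python
from h import *
np.set_printoptions(precision=4,suppress=True,linewidth=220)
p=np.load("pics/top1.npz")["p"]
w=np.clip(p[...,2]-p[...,0]+2.6,0,None);w2=np.zeros_like(w);w2[211:218,289:297]=w[211:218,289:297]
ys,xs=np.where(w2>.4);ww=w2[ys,xs];c=(xs@ww/ww.sum(),ys@ww/ww.sum())
K=plane("top",[c],.098)[0];print("key px",c,K)
ctr=np.array([.5912,.1116]);v=K[:2]-ctr;print("v",v,np.linalg.norm(v),"ang",np.degrees(np.arctan2(v[1],v[0])))
ps=np.load("pics/side1.npz")["p"]
for n,q,u,v_ in(("top",p,423,227),("side",ps,316,292)):
    g=q.max(2);s=g[v_-14:v_+14,u-14:u+14]
    if n=="top":print(s.round().astype(int))
    m=((g<np.median(s)*.62)*255).astype(np.uint8);mm=np.zeros_like(m);mm[v_-14:v_+14,u-14:u+14]=m[v_-14:v_+14,u-14:u+14]
    cs,_=cv2.findContours(mm,cv2.RETR_EXTERNAL,cv2.CHAIN_APPROX_NONE);c=max(cs,key=cv2.contourArea)
    print(n,cv2.boundingRect(c),np.mean(c.reshape(-1,2),0))
d=np.load("pics/top1.npz")["d"]
uu,vv=np.meshgrid(np.arange(409,437),np.arange(213,245));c,r=rays("top",np.c_[uu.ravel(),vv.ravel()])
P=c+r*d[vv.ravel(),uu.ravel()][:,None];print((P[:,2]*1000).reshape(uu.shape).round().astype(int))
s=P[:,2]>.029;Q=P[s]*1000;print(len(Q),Q.mean(0),Q.min(0),Q.max(0))
print("nib pts");s=(P[:,2]>.005)&(P[:,2]<.013);print(P[s]*1000)
for n,bx in(("side",(300,275,332,310)),):
    d=np.load("pics/side1.npz")["d"];uu,vv=np.meshgrid(np.arange(bx[0],bx[2]),np.arange(bx[1],bx[3]));c,r=rays(n,np.c_[uu.ravel(),vv.ravel()])
    P=c+r*d[vv.ravel(),uu.ravel()][:,None];print((P[:,2]*1000).reshape(uu.shape).round().astype(int));s=P[:,2]>.029;Q=P[s]*1000;print(len(Q),Q.mean(0),Q.min(0),Q.max(0))
```

```text
key px (np.float64(292.84132841328403), np.float64(214.07052070520703)) [0.5832 0.1076 0.098 ]
v [-0.008 -0.004] 0.008937548077920332 ang -153.2724626222552
[[114 117 118 118 115 112 112 111 110 112 112 108 107 111 116 118 118 117 116 118 119 117 115 113 112 114 115 116]
 [117 120 122 120 115 113 112 111 109 110 110 108 108 112 116 117 116 114 115 118 118 116 113 111 111 112 114 113]
 [119 122 120 117 113 112 112 109 107 108 107 107 109 114 117 114 110 109 112 114 115 112 109 108 109 112 115 114]
 [118 118 116 114 113 114 111 107 107 106 106 108 112 116 117 113 108 108 111 113 113 109 110 110 110 112 116 115]
 [116 115 112 112 114 115 112 108 106 106 106 110 114 117 119 116 113 114 116 117 114 112 112 114 113 113 115 114]
 [114 112 110 112 116 116 113 110 105 102 104 107 110 113 117 120 120 119 119 119 116 114 113 113 113 112 112 111]
 [115 112 110 114 117 118 115 111 106 102 100 100  99 100 105 110 115 115 115 116 114 112 111 113 114 113 112 110]
 [115 113 112 117 118 117 115 111 108 104  98  90  79  75  74  80  88  96 103 108 110 109 111 114 115 114 112 108]
 [113 110 114 116 117 1
[... 5175 characters left out ...]
 34.5572] [ 539.4635 -275.2306   29.3718] [ 570.5415 -243.4311   37.251 ]
nib pts
[[ 561.7454 -265.5138   11.3829]
 [ 555.8511 -268.1245   11.5542]
 [ 548.1266 -245.7227    5.18  ]
 [ 547.7458 -262.9309    6.5049]
 [ 544.8741 -248.012     7.8842]
 [ 539.067  -256.7306    6.5517]
 [ 538.5885 -258.8127   10.8125]
 [ 536.1689 -256.6353    6.4   ]
 [ 535.7526 -258.8185   10.1354]
 [ 533.3546 -256.6999    5.4111]
 [ 532.9638 -258.9185    8.9716]]
[[-1  0  0 ... -1 -1 -1]
 [ 1 -1 -3 ...  2  0 -1]
 [-2  0 -2 ...  1  0 -1]
 ...
 [ 0 -3 -2 ... -1 -1 -2]
 [ 0 -2  0 ... -1  0 -1]
 [-2 -1 -2 ...  0  0 -2]]
92 [ 557.0354 -256.4616   32.5543] [ 541.2819 -272.4923   29.0819] [ 571.6554 -239.6487   35.0285]
```

Run:
```python
from h import *
np.set_printoptions(precision=4,suppress=True)
C=plane("top",[(423.5,225.2)],.034)[0];
for v in(232,233,234):
    N=plane("top",[(421.58,v)],.008)[0];d=N-C;print(C,N,np.degrees(np.arctan2(d[1],d[0])))
# bore centroid (bright) 
z=np.load("pics/top1.npz");d=z["d"]
uu,vv=np.meshgrid(np.arange(415,433),np.arange(218,234));c,r=rays("top",np.c_[uu.ravel(),vv.ravel()])
P=c+r*d[vv.ravel(),uu.ravel()][:,None];s=P[:,2]>.031
print(cv2.minAreaRect((P[s,:2]*1000).astype(np.float32)))
hull=cv2.convexHull((P[s,:2]*1000).astype(np.float32)).reshape(-1,2);print(hull)
o=env.get_obs();print(R.from_euler('xyz',o['orientation'],degrees=True).as_matrix(),o['tool_pos'])
```

```text
[ 0.5556 -0.2594  0.034 ] [ 0.5389 -0.2581  0.008 ] 175.50800488309454
[ 0.5556 -0.2594  0.034 ] [ 0.536 -0.258  0.008] 175.80978182294336
[ 0.5556 -0.2594  0.034 ] [ 0.5331 -0.2579  0.008 ] 176.0338264173973
((556.1452026367188, -259.394775390625), (31.633337020874023, 28.894041061401367), 88.54071044921875)
[[ 570.5414 -261.5742]
 [ 570.4735 -258.5543]
 [ 570.3351 -255.4324]
 [ 567.7271 -249.8839]
 [ 564.8619 -246.8625]
 [ 562.0693 -243.9494]
 [ 559.1701 -243.7842]
 [ 550.5776 -243.4311]
 [ 544.6589 -248.6785]
 [ 541.8553 -254.4771]
 [ 541.754  -257.2094]
 [ 541.6785 -259.9866]
 [ 541.5366 -265.5546]
 [ 544.4961 -271.7143]
 [ 547.2937 -274.6479]
 [ 550.3134 -275.068 ]
 [ 561.5813 -275.2306]
 [ 564.4694 -272.472 ]
 [ 567.3522 -269.7021]
 [ 570.391  -264.2583]]
[[-0.      0.9735  0.2288]
 [-0.      0.2288 -0.9735]
 [-1.     -0.      0.    ]] [ 0.1315 -0.5598  0.201 ]
```

Call:
step_arm(
  motion=[
    [[0.04,0,0,0,0.05,-0.02,0],[0.08,0,0,0,0.1,-0.04,0],[0.12,0,0,0,0.15,-0.06,0],[0.16,0,0,0,0.2,-0.08,0],[0.2,0,0,0,0.25,-0.1,0],[0.24,0,0,0,0.3,-0.12,0],[0.28,0,0,0,0.35,-0.14,0],[0.304,0,0,0,0.4,-0.162,0]],
  ],
)

```text
t: 2.3
tool_pos: [0.4853, -0.3096, 0.2012]
orientation: [42.2, 90.0, -52.1]
wrist_force: [0.4, -0.4, 0.1]
finger_gap: 0.0856
```

```bash
cat >> h.py <<'E'
def goal(x,y,z,jaw):
    "tool-frame deltas from measured pose to wanted TCP and jaw-axis angle (deg), tool down"
    o=env.get_obs();T=R.from_euler('xyz',o['orientation'],degrees=True).as_matrix()
    a=np.radians(jaw);zx=np.array([np.cos(a),np.sin(a),0]);xx=np.array([0,0,-1.]);G=np.c_[xx,np.cross(zx,xx),zx]
    print("t",round(o['t'],2),"pos",o['tool_pos'].round(4),"jaw",np.degrees(np.arctan2(T[1,2],T[0,2])).round(2),"tilt",T[:2,0].round(4),"gap",round(o['finger_gap'],4),"F",o['wrist_force'].round(2),"M",o['torque'].round(3))
    print("turn",R.from_matrix(T.T@G).as_rotvec().round(4),"shift",(T.T@(np.array([x,y,z])-o['tool_pos'])).round(4))
E
python3 -c "
from h import *
goal(.556,-.2594,.1,-94.2);print(env.get_obs()['q'].round(1))"
```

```text
t 2.3 pos [ 0.4853 -0.3096  0.2012] jaw -94.25 tilt [ 0.0005 -0.0006] gap 0.0856 F [ 0.45 -0.44  0.09] M [-0.017 -0.029  0.011]
turn [-0.0008  0.0006 -0.0005] shift [ 0.1012  0.0667 -0.0553]
[-36.7  17.6  86.2  -0.   76.1  57.5]
```

Call:
step_arm(
  motion=[
    [[0,0,0,0,0.045,-0.037,0],[0,0,0,0.04,0.0667,-0.0553,0],[0,0,0,0.1,0.0667,-0.0553,0],[0,0,0,0.1,0.0667,-0.0553,0]],
  ],
)

```text
t: 2.8
tool_pos: [0.5504, -0.2574, 0.0963]
orientation: [-114.3, 89.3, 151.6]
wrist_force: [-0.2, 0.1, 0.9]
finger_gap: 0.0855
```

Run:
```python
from h import *
goal(.556,-.2594,.006,-94.2)
p,d=env.capture("side");
c=p[220:370,230:400,::-1];cv2.imwrite("pics/s2.png",cv2.resize(c,None,fx=4,fy=4,interpolation=cv2.INTER_CUBIC))
```

```text
t 2.8 pos [ 0.5504 -0.2574  0.0963] jaw -94.13 tilt [-0.0105  0.0057] gap 0.0855 F [-0.21  0.12  0.87] M [-0.028  0.029  0.005]
turn [ 0.0012 -0.0049  0.0109] shift [0.0902 0.0067 0.002 ]
```

View pics/s2.png

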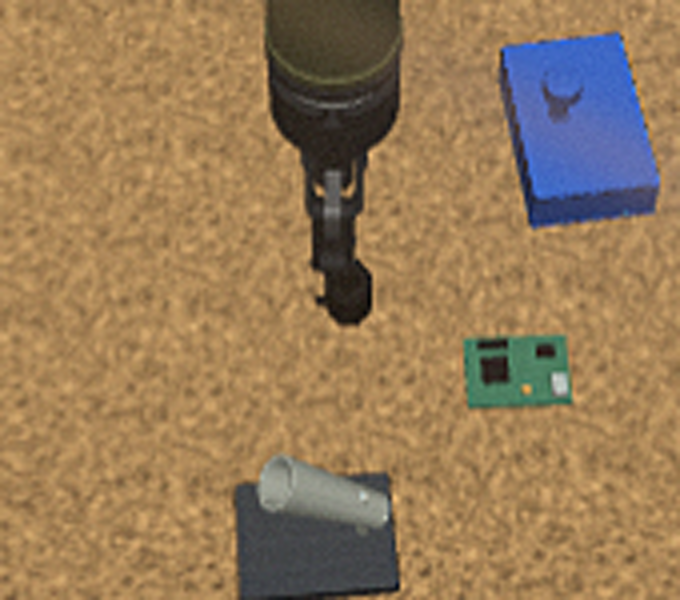

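```bash
python3 -c "
from h import *
goal(.556,-.259,.006,-94.2)"
```

```text
t 2.85 pos [ 0.5527 -0.2592  0.0994] jaw -94.18 tilt [-0.005   0.0027] gap 0.0861 F [0.95 0.37 1.01] M [-0.038  0.04   0.049]
turn [ 0.0004 -0.0023  0.0051] shift [ 0.0934  0.0038 -0.0002]
```

Call:
step_arm(
  motion=[
    [[0,0,0,0.02,0,0,0],[0,0,0,0.05,0,0,0],[0,0,0,0.08,0,0,0],[0,0,0,0.094,0,0,0],[0,0,0,0.094,0,0,0],[0,0,0,0.094,0,0,0]],
  ],
)

```text
t: 3.6
tool_pos: [0.5557, -0.2612, 0.0088]
orientation: [65.2, 89.8, -29.0]
wrist_force: [0.8, 1.1, -0.0]
finger_gap: 0.0853
```

```bash
python3 -c "
from h import *
goal(.556,-.2594,.006,-94.2)"
```

```text
t 3.6 pos [ 0.5557 -0.2612  0.0088] jaw -94.21 tilt [ 0.0028 -0.0015] gap 0.0853 F [ 0.81  1.11 -0.03] M [ 0.009  0.061 -0.051]
turn [-0.0002  0.0013 -0.0029] shift [ 0.0028  0.0001 -0.0018]
```

Call:
step_arm(
  motion=[
    [[0,0,0,0,0,0,60],[0,0,0,0,0,0,110],[0,0,0,0,0,0,150],[0,0,0,0,0,0,255],[0,0,0,0,0,0,255],[0,0,0,0,0,0,255],[0,0,0,0,0,0,255],[0,0,0,0,0,0,255]],
  ],
)

```text
t: 4.6
tool_pos: [0.5544, -0.2603, 0.007]
orientation: [-170.0, 90.0, 95.8]
wrist_force: [-0.5, 0.1, 0.3]
finger_gap: 0.0
```

Run:
```python
from h import *
goal(.556,-.2594,.006,-94.2)
p,d=env.capture("side");
c=p[255:330,275:360,::-1];cv2.imwrite("pics/s3.png",cv2.resize(c,None,fx=7,fy=7,interpolation=cv2.INTER_CUBIC))
```

```text
t 4.6 pos [ 0.5544 -0.2603  0.007 ] jaw -94.2 tilt [-0.      0.0001] gap 0.0 F [-0.46  0.07  0.29] M [0.024 0.022 0.033]
turn [ 0.0001 -0.0001  0.    ] shift [ 0.001   0.0015 -0.001 ]
```

View pics/s3.png

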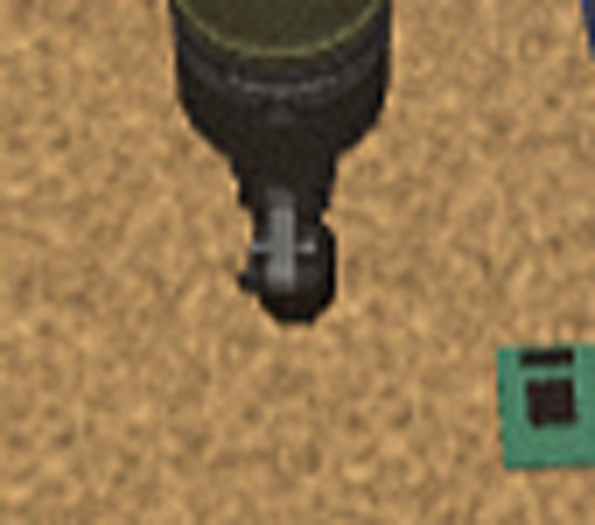

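Run:
```python
from h import *
goal(.556,-.2594,.006,-94.2)
im=[]
for n,(y0,y1,x0,x1) in (("side",(262,312,290,345)),("top",(190,260,390,460))):
    c=[env.capture(n) for _ in range(4)];p=np.mean([a[0] for a in c],0);d=np.median([a[1] for a in c],0)
    s=p[y0:y1,x0:x1,::-1];s=np.clip((s/255)**.45*255,0,255).astype(np.uint8);im.append(cv2.resize(s,(390,390),interpolation=cv2.INTER_NEAREST))
    uu,vv=np.meshgrid(np.arange(x0,x1),np.arange(y0,y1));C,r=rays(n,np.c_[uu.ravel(),vv.ravel()]);P=C+r*d[vv.ravel(),uu.ravel()][:,None]
    if n=="side":
        sh=uu.shape;s=slice(12,46);q=slice(14,40)
        print("z");print((P[:,2]*1000).reshape(sh)[s,q].round().astype(int));print("y");print((P[:,1]*1000).reshape(sh)[s,q].round().astype(int))
cv2.imwrite("pics/z4.png",np.hstack(im))
```

```text
t 4.65 pos [ 0.5544 -0.2603  0.007 ] jaw -94.2 tilt [-0.  0.] gap -0.0001 F [ 0.69 -0.57 -0.37] M [-0.007  0.012 -0.02 ]
turn [ 0.0001 -0.      0.    ] shift [ 0.001   0.0015 -0.001 ]
z
[[175 179 185 186 186 188 188 192 193 193 191 193 193 192 190 191 189 186
  185 183 178 176 174  -1   1  -2]
 [168 174 177 181 182 184 187 186 188 188 188 188 189 187 185 187 185 182
  181 178 173 170   0   0  -1  -2]
 [ -1   0 169 174 176 178 180 182 184 183 184 186 182 182 182 179 179 177
  175 172 168   0   1  -2  -1  -3]
 [  2  -1  -1 169 172 174 175 177 178 177 177 179 178 177 177 176 174 171
  170 168  -1  -2   0  -1   1   0]
 [  0   1   2   0 141 170 169 171 172 173 173 172 171 173 172 172 170 168
  139   0   1   1  -2   0   1   0]
 [  0  -1  -2   0 133 135 165 167 165 167 169 167 168 168 167 166 134 137
  136   1  -2  -1  -2  -2  -1  -5]
 [  0   0  -2  -1 128 127 128 161 160 163 163 164 164 161 163 156 130 129
  132  -1  -1  -1  -1  -3  -2  -1]
 [  1  -1   0   0  -2 124 124 155 158 158 158 159 158 158 159 154 125 122
    0  -1   0  -2   1  -2  -1   0]
 [  0   0   1  -1  -1 116 117 153 156 154 
[... 6685 characters left out ...]
276 -276 -276 -276 -277]
 [-276 -275 -275 -276 -276 -276 -277 -276 -276 -276 -277 -278 -277 -277
  -278 -277 -278 -279 -279 -279 -279 -279 -278 -280 -279 -279]
 [-278 -279 -279 -279 -280 -279 -279 -280 -279 -280 -280 -280 -279 -281
  -279 -280 -281 -281 -281 -282 -282 -281 -283 -283 -282 -283]
 [-282 -281 -282 -280 -281 -282 -282 -282 -283 -282 -283 -283 -283 -284
  -284 -284 -284 -283 -283 -285 -284 -285 -284 -284 -285 -286]
 [-284 -284 -284 -284 -285 -285 -285 -284 -285 -285 -286 -285 -286 -286
  -286 -288 -287 -287 -286 -287 -287 -288 -287 -287 -288 -289]
 [-287 -287 -287 -287 -288 -287 -289 -288 -288 -289 -288 -289 -289 -289
  -290 -290 -291 -289 -290 -290 -291 -290 -291 -291 -291 -291]]
```

View pics/z4.png

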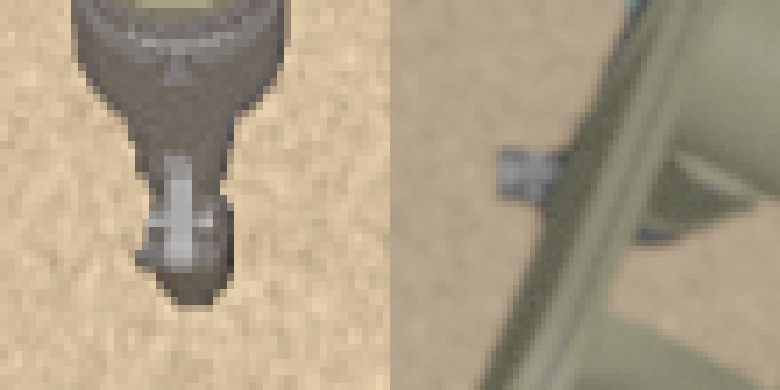

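The picture and the readings disagree. The state says TCP z is 7 mm and the jaws are shut (gap 0). The side picture shows open fingers at z of about 0.12 m, knuckles at y = -0.32, with the knob standing untouched below at about (317,295). I need to find out which source is stale before moving.

Run:
```python
from h import *
old=np.load("pics/side1.npz")["p"]
o=env.get_obs();print(o['t'],o['q'].round(2),o['tool_pos'],o['tau'].round(2),o['finger_gap'])
a,da=env.capture("side");b,db=env.capture("side")
print("frame diff",np.abs(a.astype(int)-b).mean(),np.abs(da-db).mean(), env.get_obs()['t'])
cv2.imwrite("pics/s5.png",cv2.resize(np.clip((a[190:390,180:420,::-1]/255.)**.6*255,0,255).astype(np.uint8),None,fx=3,fy=3,interpolation=cv2.INTER_CUBIC))
for z in(.006,.1): print(z,proj("side",[[.556,-.2594,z],[.556,-.2594-.05,z+.013]]).round(1))
```

```text
5.05 [-29.1   31.64  94.53  -0.    53.82  65.09] [ 0.55439424 -0.26028935  0.00701463] [  0.   -53.76 -18.13   0.     0.     0.  ] 0.00023933257283755197
frame diff 3.1256731770833333 0.019677078 5.15
0.006 [[316.5 296. ]
 [317.5 310.7]]
0.1 [[316.  279.2]
 [317.  294.3]]
```

View pics/s5.png

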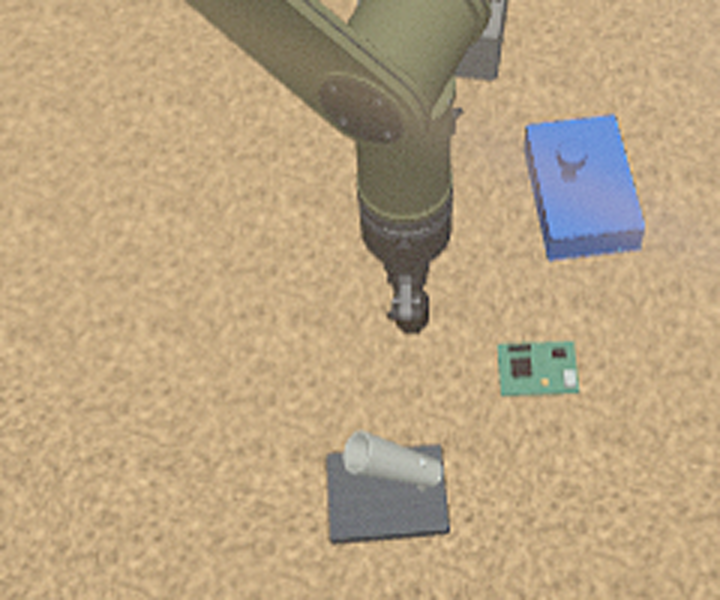

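Call:
step_arm(
  motion=[
    [[0,0,0,0,0,0,255]],
  ],
)

```text
t: 5.28
tool_pos: [0.5544, -0.2603, 0.007]
orientation: [-21.7, 90.0, -115.9]
wrist_force: [-0.0, 0.7, 0.9]
finger_gap: 0.0002
```

Run:
```python
from h import *
o=env.get_obs();print(o['t'],o['tool_pos'],o['q'].round(2),o['finger_gap'])
a,da=env.capture("side");print(env.get_obs()['t'])
np.save("pics/last.npy",a)
cv2.imwrite("pics/s6.png",cv2.resize(np.clip((a[240:320,270:366,::-1]/255.)**.6*255,0,255).astype(np.uint8),None,fx=6,fy=6,interpolation=cv2.INTER_CUBIC))
```

```text
5.275 [ 0.55440555 -0.2602735   0.00699706] [-29.1   31.65  94.53  -0.    53.82  65.1 ] 0.00015142585761057198
5.325
```

View pics/s6.png

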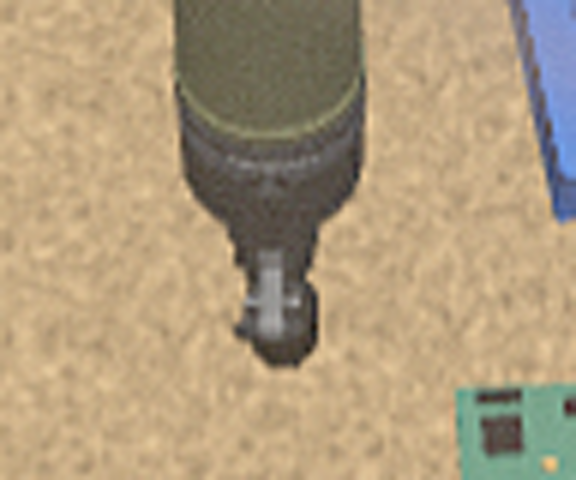

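Call:
step_arm(
  motion=[
    [[0,0,0,-0.02,0,0,255],[0,0,0,-0.05,0,0,255],[0,0,0,-0.08,0,0,255],[0,0,0,-0.094,0,0,255],[0,0,0,-0.094,0,0,255],[0,0,0,-0.094,0,0,255]],
  ],
)

```text
t: 6.08
tool_pos: [0.5536, -0.2598, 0.0998]
orientation: [-114.1, 89.9, 151.7]
wrist_force: [0.5, -0.1, 0.4]
finger_gap: -0.0004
```

Run:
```python
from h import *
o=env.get_obs();print(o['t'],o['tool_pos'],o['q'].round(2),o['finger_gap'])
a,da=env.capture("side");print(env.get_obs()['t'])
cv2.imwrite("pics/s7.png",cv2.resize(np.clip((a[190:390,180:420,::-1]/255.)**.6*255,0,255).astype(np.uint8),None,fx=3,fy=3,interpolation=cv2.INTER_CUBIC))
```

```text
6.075 [ 0.55355368 -0.25981405  0.09983589] [-29.1   25.54  89.31  -0.    65.27  65.09] -0.0003796658366739396
6.125
```

View pics/s7.png

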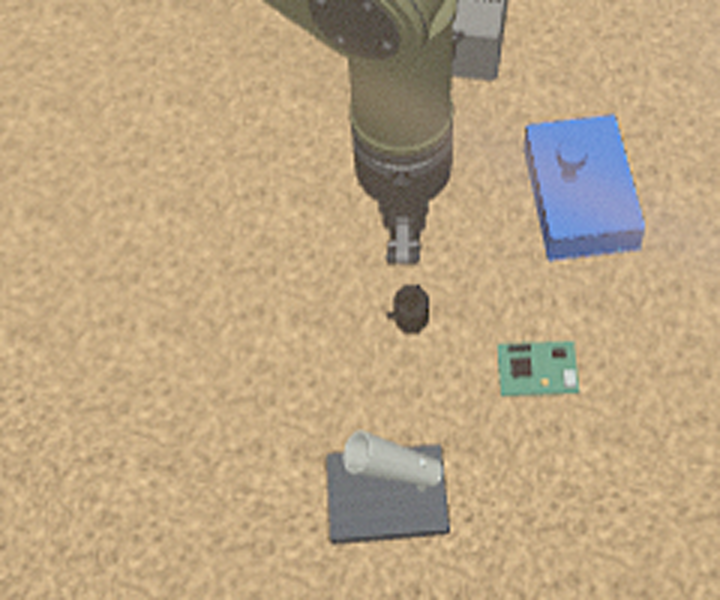

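Run:
```python
from h import *
im=[]
for n,(y0,y1,x0,x1) in (("side",(240,300,290,345)),("top",(150,300,380,500))):
    a,d=env.capture(n);np.savez(f"pics/{n}8.npz",p=a,d=d)
    s=np.clip((a[y0:y1,x0:x1,::-1]/255.)**.45*255,0,255).astype(np.uint8);im.append(cv2.resize(s,(390,430),interpolation=cv2.INTER_NEAREST))
    uu,vv=np.meshgrid(np.arange(640),np.arange(400));C,r=rays(n,np.c_[uu.ravel(),vv.ravel()]);P=(C+r*d.ravel()[:,None]).reshape(400,640,3)*1000
    P=P.round().astype(int)
    if n=="side":
        for v in range(244,300,3): print(v,[tuple(int(k) for k in P[v,u]) for u in (310,314,317,320)])
    else:
        for v in (218,221,224): print(v,[(u,*(int(k) for k in P[v,u])) for u in range(405,440,3)])
cv2.imwrite("pics/z8.png",np.hstack(im))
print(two((414,221),(316.5,288)))
```

```text
244 [(545, -296, 322), (553, -298, 324), (560, -298, 324), (567, -286, 305)]
247 [(544, -290, 301), (553, -285, 293), (560, -295, 307), (566, -292, 302)]
250 [(544, -296, 298), (553, -292, 291), (559, -295, 296), (566, -294, 294)]
253 [(542, -836, 1138), (553, -295, 284), (559, -295, 282), (566, -294, 281)]
256 [(543, -295, 272), (552, -296, 272), (559, -296, 271), (566, -296, 271)]
259 [(543, -294, 258), (552, -294, 257), (559, -295, 257), (566, -278, 230)]
262 [(543, -295, 247), (552, -297, 248), (559, -298, 249), (566, -278, 215)]
265 [(542, -297, 236), (552, -298, 237), (558, -302, 242), (566, -276, 199)]
268 [(542, -271, 179), (551, -304, 234), (559, -275, 183), (571, -168, 0)]
271 [(542, -300, 214), (551, -309, 228), (558, -301, 214), (570, -178, 0)]
274 [(541, -314, 224), (550, -312, 220), (557, -313, 221), (570, -186, -3)]
277 [(541, -318, 218), (550, -321, 222), (557, -321, 221), (569, -197, -1)]
280 [(540, -203, -4), (552, -206, 0), (560, -207, 1), (569, -210, 5)]
283 [(540, -213, -3), (551, -214, -2), (560, -214, -4), (568, -216, -1)]
286 [(539, -223, -2), (550, -243, 33),
[... 524 characters left out ...]
0), (432, 506, -171, 560), (435, 502, -169, 589), (438, 502, -174, 590)]
221 [(405, 573, -213, 0), (408, 573, -221, -1), (411, 573, -230, 0), (414, 573, -239, -1), (417, 544, -208, 218), (420, 545, -216, 214), (423, 546, -225, 206), (426, 508, -172, 501), (429, 503, -170, 540), (432, 498, -167, 577), (435, 496, -169, 592), (438, 497, -174, 591)]
224 [(405, 563, -212, 3), (408, 564, -221, 0), (411, 563, -229, 4), (414, 562, -237, 10), (417, 561, -244, 16), (420, 559, -249, 38), (423, 563, -264, 4), (426, 500, -168, 519), (429, 496, -166, 558), (432, 491, -163, 594), (435, 491, -168, 595), (438, 491, -173, 594)]
(array([ 0.56383848, -0.23743653,  0.01346787]), np.float64(0.013665391977497237))
```

View pics/z8.png

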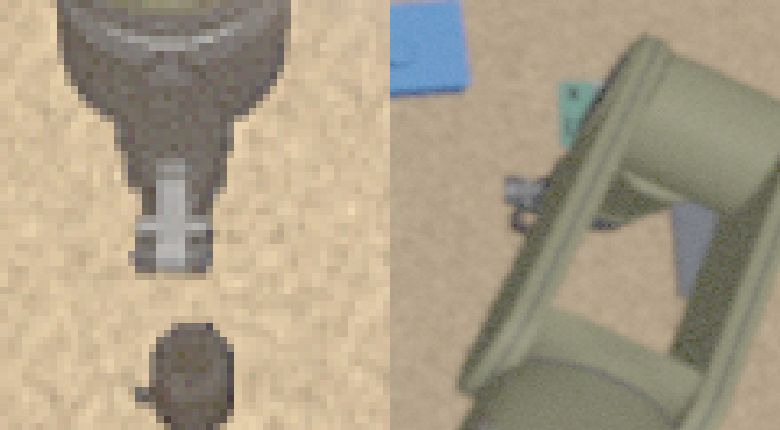

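Run:
```python
from h import *
d=np.load("pics/side1.npz")["d"]
uu,vv=np.meshgrid(np.arange(640),np.arange(400));C,r=rays("side",np.c_[uu.ravel(),vv.ravel()]);P=(C+r*d.ravel()[:,None])
q=P-[.1315,-.56,0];s=(np.hypot(q[:,0],q[:,1])<.09)&(P[:,2]>.02)&(P[:,2]<.6)
print("start: lowest pts near tcp axis",s.sum(),np.sort(P[s,2])[:10].round(3))
for n in("side","top"):
    z=np.load(f"pics/{n}8.npz");d=z["d"];C,r=rays(n,np.c_[uu.ravel(),vv.ravel()]);P=(C+r*d.ravel()[:,None])
    q=P-[.556,-.2594,0];s=(np.hypot(q[:,0],q[:,1])<.09)&(P[:,2]>.06)&(P[:,2]<.4)
    print(n,s.sum(),np.sort(P[s,2])[:10].round(3))
    for lo in np.arange(.16,.36,.02):
        m=s&(P[:,2]>lo)&(P[:,2]<lo+.02)
        if m.sum():print(round(lo,2),m.sum(),P[m].min(0).round(3),P[m].max(0).round(3))
# FK-free check: horizontal axis positions of joints? elbow etc
o=env.get_obs();print(o['q'])
```

```text
start: lowest pts near tcp axis 5501 [0.244 0.245 0.245 0.246 0.246 0.247 0.247 0.248 0.248 0.248]
side 1481 [0.172 0.175 0.175 0.176 0.176 0.177 0.179 0.179 0.181 0.182]
0.16 8 [ 0.539 -0.274  0.172] [ 0.564 -0.266  0.179]
0.18 29 [ 0.537 -0.291  0.181] [ 0.569 -0.271  0.199]
0.2 56 [ 0.536 -0.322  0.202] [ 0.569 -0.265  0.22 ]
0.22 101 [ 0.534 -0.321  0.22 ] [ 0.571 -0.275  0.24 ]
0.24 59 [ 0.534 -0.303  0.241] [ 0.578 -0.286  0.26 ]
0.26 144 [ 0.517 -0.299  0.26 ] [ 0.591 -0.264  0.28 ]
0.28 174 [ 0.516 -0.299  0.28 ] [ 0.59  -0.258  0.3  ]
0.3 142 [ 0.517 -0.298  0.3  ] [ 0.591 -0.257  0.32 ]
0.32 202 [ 0.516 -0.299  0.32 ] [ 0.591 -0.254  0.34 ]
0.34 179 [ 0.518 -0.297  0.34 ] [ 0.587 -0.265  0.36 ]
top 318 [0.184 0.185 0.185 0.187 0.197 0.198 0.198 0.199 0.2   0.2  ]
0.18 10 [ 0.543 -0.236  0.184] [ 0.551 -0.216  0.2  ]
0.2 34 [ 0.543 -0.229  0.201] [ 0.567 -0.203  0.22 ]
0.22 74 [ 0.538 -0.32   0.22 ] [ 0.569 -0.202  0.238]
0.24 20 [ 0.546 -0.226  0.24 ] [ 0.565 -0.223  0.254]
0.26 25 [ 0.515 -0.275  0.261] [ 0.579 -0.225  0.278]
0.28 21 [ 0.515 -0.274  0.282] [ 0.573 -0.226  0.299]
0.3 12 [ 0.516 -0.27   0.302] [ 0.521 -0.247  0.307]
0.32 26 [ 0.515 -0.285  0.32 ] [ 0.522 -0.243  0.34 ]
0.34 36 [ 0.517 -0.281  0.34 ] [ 0.525 -0.242  0.36 ]
[-2.90987782e+01  2.55675092e+01  8.92982632e+01 -5.30807144e-04
  6.52801480e+01  6.50956442e+01]
```

The cameras are live: the gripper moved with the command. The knob also wasn't touched. The fingers' lower parts are hidden behind a knuckle in the side view, so I'll turn the hand to see the jaws in profile at a safe height.

Call:
step_arm(
  motion=[
    [[-0.14,0,0,-0.01,0,0,255],[-0.28,0,0,-0.02,0,0,255],[-0.42,0,0,-0.03,0,0,255],[-0.56,0,0,-0.04,0,0,255],[-0.7,0,0,-0.05,0,0,255],[-0.84,0,0,-0.05,0,0,255],[-0.98,0,0,-0.05,0,0,255],[-1.1,0,0,-0.05,0,0,255]],
  ],
)

```text
t: 7.22
tool_pos: [0.554, -0.26, 0.15]
orientation: [-178.0, 89.9, 151.1]
wrist_force: [0.6, -0.3, -0.5]
finger_gap: -0.0006
```

Run:
```python
from h import *
o=env.get_obs();print(o['t'],o['tool_pos'],o['finger_gap'])
a,d=env.capture("side");np.savez("pics/side9.npz",p=a,d=d)
cv2.imwrite("pics/s9.png",cv2.resize(np.clip((a[200:310,250:390,::-1]/255.)**.5*255,0,255).astype(np.uint8),None,fx=5,fy=5,interpolation=cv2.INTER_NEAREST))
print(proj("side",[o['tool_pos']]))
```

```text
7.225 [ 0.55396393 -0.26004417  0.1500143 ] -0.0005655202533134795
[[314.87964548 269.73503011]]
```

View pics/s9.png

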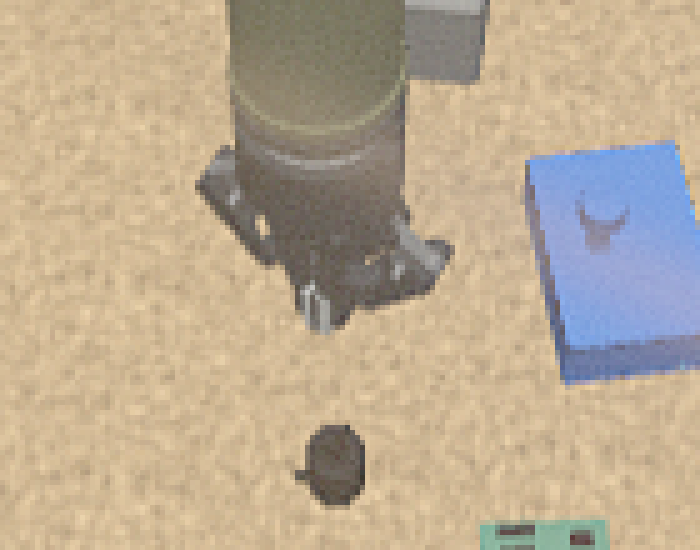

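Run:
```python
from h import *
c=[env.capture("side") for _ in range(4)];d=np.median([x[1] for x in c],0)
x0,x1,y0,y1=305,326,252,270
uu,vv=np.meshgrid(np.arange(x0,x1),np.arange(y0,y1));C,r=rays("side",np.c_[uu.ravel(),vv.ravel()]);P=(C+r*d[vv.ravel(),uu.ravel()][:,None]).reshape(y1-y0,x1-x0,3)*1000
P=P.round().astype(int)
for k in (2,1):print(P[...,k])
s=P.reshape(-1,3);s=s[s[:,2]>100];print(s[s[:,2].argsort()[:8]])
```

```text
[[229 246 248 250 253 247 242 230 258 261 263 266 266 263 259 261 262 234
   -1 234 237]
 [ -2 222 234 235 247 245 239 230 256 258 258 261 263 258 247 233 233 234
  236 235 236]
 [ -1  -3 230 232 234 235 235 228 250 253 253 256 256 251 233 234 234 236
  238 237 236]
 [ -3  -1 227 227 230 232 233 227 245 249 251 252 253 245 232 233 235 236
  238 236 237]
 [ -1   0   0 225 226 224 229 221 231 235 247 249 249 239 234 235 233 236
  237 236 248]
 [  1  -2   1   1 223 222 223 219 226 230 233 235 236 231 230 232 236 240
  243 247 250]
 [ -1   0   1  -2 207 217 217 215 224 225 225 229 233 226 225 228 236 241
  242 245 248]
 [ -1  -2  -3  -4 202 210 213 214 215 224 225 225 227 218 220 233 236 238
  239 241 242]
 [  1  -1  -2  -2 194 206 207 211 213 214 215 220 223 216 207 229 232 232
  234 235 238]
 [ -1   0  -1  -1 192 199 204 206 208 209 208 205 209 210 205 199 229 232
  230 232 234]
 [ -1   0   0   0   0 189 199 202 204 204 205 202 203 206 199 192  -1  -1
  113   0   0]
 [  1   0  -3  -1   0  -1 193 196 197 200 199 196 198 201 193   1   0  -1
   -3   1  -1]
 [ -1   1  -2   0  -1   0 189 19
[... 1928 characters left out ...]
154]
 [-155 -154 -155 -154 -155 -157 -266 -267 -269 -270 -271 -269 -270 -271
  -157 -158 -157 -158 -157 -158 -157]
 [-157 -158 -158 -158 -159 -159 -160 -159 -270 -270 -272 -267 -161 -160
  -159 -160 -163 -161 -160 -162 -162]
 [-161 -161 -162 -161 -160 -162 -162 -163 -164 -163 -163 -164 -163 -164
  -164 -163 -164 -165 -166 -164 -165]
 [-165 -165 -166 -166 -167 -166 -168 -166 -166 -166 -166 -166 -166 -166
  -167 -167 -167 -167 -167 -169 -168]
 [-168 -168 -168 -168 -168 -168 -168 -169 -171 -170 -171 -169 -170 -171
  -170 -170 -171 -172 -172 -171 -172]]
[[ 577 -216  113]
 [ 557 -267  180]
 [ 545 -266  183]
 [ 552 -270  185]
 [ 547 -267  185]
 [ 550 -270  185]
 [ 557 -269  188]
 [ 543 -260  189]]
```

The profile view settles it. The fingers are shut, with tips at about (315,267). Depth puts those tips at z of about 0.180 m while the reported TCP is 0.150, so the real tips are about 30 mm higher than reported. They therefore shut at about 0.036 m, just over the 34 mm knob. I'll correct for 30 mm, reopen and turn back.

Call:
step_arm(
  motion=[
    [[0.14,0,0,0,0,0,0],[0.28,0,0,0,0,0,0],[0.42,0,0,0,0,0,0],[0.56,0,0,0,0,0,0],[0.7,0,0,0,0,0,0],[0.84,0,0,0.02,0,0,0],[0.98,0,0,0.04,0,0,0],[1.1,0,0,0.05,0,0,0]],
  ],
)

```text
t: 8.48
tool_pos: [0.5536, -0.2598, 0.0996]
orientation: [-114.7, 89.9, 150.8]
wrist_force: [-0.1, 0.2, -1.1]
finger_gap: 0.0854
```

Call:
step_arm(
  motion=[
    [[0,0,0,0,0,0,0],[0,0,0,0,0,0,0]],
  ],
)

```text
t: 8.72
tool_pos: [0.5548, -0.2605, 0.1014]
orientation: [67.8, 90.0, -26.3]
wrist_force: [-0.1, -0.0, 0.1]
finger_gap: 0.0854
```

```bash
python3 -c "
from h import *
goal(.556,-.2594,-.025,-94.2)"
```

```text
t 8.72 pos [ 0.5548 -0.2605  0.1014] jaw -94.11 tilt [ 0.0006 -0.0003] gap 0.0854 F [-0.09 -0.04  0.06] M [ 0.003  0.005 -0.045]
turn [ 0.0015  0.0002 -0.0006] shift [ 0.1264  0.0011 -0.0012]
```

Call:
step_arm(
  motion=[
    [[0,0,0,0.03,0.001,-0.001,0],[0,0,0,0.06,0.001,-0.001,0],[0,0,0,0.09,0.001,-0.001,0],[0,0,0,0.105,0.001,-0.001,0],[0,0,0,0.115,0.001,-0.001,0],[0,0,0,0.115,0.001,-0.001,0]],
  ],
)

```text
t: 9.48
tool_pos: [0.5556, -0.2594, -0.014]
orientation: [-146.4, 90.0, 119.4]
wrist_force: [0.1, -0.1, 0.0]
finger_gap: 0.0856
```

Run:
```python
from h import *
goal(.556,-.2594,-.025,-94.2)
a,d=env.capture("side")
cv2.imwrite("pics/s10.png",cv2.resize(np.clip((a[240:330,270:370,::-1]/255.)**.5*255,0,255).astype(np.uint8),None,fx=6,fy=6,interpolation=cv2.INTER_NEAREST))
```

```text
t 9.47 pos [ 0.5556 -0.2594 -0.014 ] jaw -94.18 tilt [-0.      0.0001] gap 0.0856 F [ 0.1  -0.1   0.04] M [ 0.026 -0.021 -0.015]
turn [ 0.0003 -0.0001  0.    ] shift [ 0.011   0.0004 -0.0001]
```

View pics/s10.png

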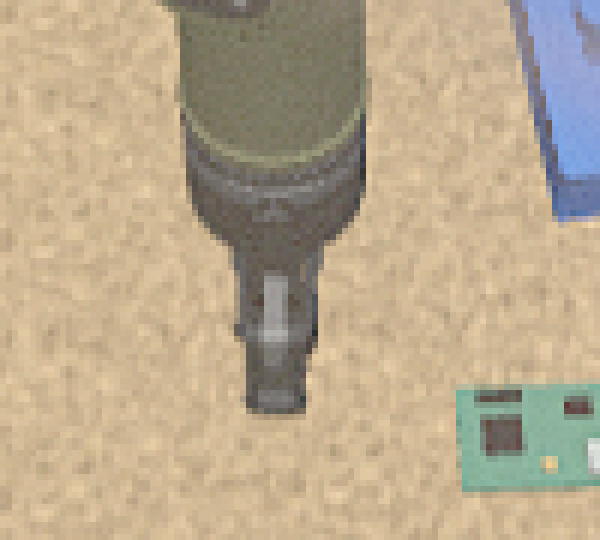

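The open finger tip shows at row 309, which is z of about 0.029 m and fits the 30 mm correction. The finger stands in front of the knob. I'll go down 11 mm and close.

Call:
step_arm(
  motion=[
    [[0,0,0,0.005,0,0,0],[0,0,0,0.011,0,0,60],[0,0,0,0.011,0,0,110],[0,0,0,0.011,0,0,140],[0,0,0,0.011,0,0,255],[0,0,0,0.011,0,0,255],[0,0,0,0.011,0,0,255],[0,0,0,0.011,0,0,255]],
  ],
)

```text
t: 10.52
tool_pos: [0.5558, -0.2595, -0.0247]
orientation: [66.2, 90.0, -28.0]
wrist_force: [-0.0, -0.6, 3.5]
finger_gap: 0.0314
```

```bash
python3 -c "
from h import *
goal(.556,-.2594,-.025,-94.2)"
```

```text
t 10.53 pos [ 0.5558 -0.2595 -0.0247] jaw -94.19 tilt [ 0.0007 -0.0004] gap 0.0314 F [-0.04 -0.57  3.54] M [ 0.014 -0.044  0.016]
turn [ 0.0001  0.0003 -0.0007] shift [ 0.0003  0.0002 -0.0001]
```

Call:
step_arm(
  motion=[
    [[0,0,0,-0.02,0,0,255],[0,0,0,-0.05,0,0,255],[0,0,0,-0.09,0,0,255],[0,0,0,-0.13,0,0,255],[0,0,0,-0.16,0,-0.03,255],[0,0,0,-0.16,0.002,-0.08,255],[-0.1,0,0,-0.16,0.003,-0.13,255],[-0.2,0,0,-0.16,0.004,-0.18,255]],
  ],
)

```text
t: 11.52
tool_pos: [0.5722, -0.0787, 0.1348]
orientation: [-112.8, 90.0, 164.6]
wrist_force: [0.8, 0.6, -1.1]
finger_gap: 0.0319
```

```bash
python3 -c "
from h import *
goal(.5912,.1116,.135,-63.3)"
```

```text
t 11.53 pos [ 0.5722 -0.0787  0.1348] jaw -82.58 tilt [-0.0005  0.0001] gap 0.0319 F [ 0.83  0.59 -1.1 ] M [0.006 0.044 0.029]
turn [-3.365e-01 -3.000e-04  4.000e-04] shift [-0.0002  0.0434 -0.1863]
```

Call:
step_arm(
  motion=[
    [[-0.08,0,0,0,0.01,-0.045,255],[-0.16,0,0,0,0.02,-0.09,255],[-0.24,0,0,0,0.03,-0.135,255],[-0.31,0,0,0,0.04,-0.175,255],[-0.336,0,0,0,0.0434,-0.1863,255],[-0.336,0,0,0,0.0434,-0.1863,255],[-0.336,0,0,0,0.0434,-0.1863,255]],
  ],
)

```text
t: 12.4
tool_pos: [0.5918, 0.1089, 0.1348]
orientation: [-68.7, 89.9, -132.3]
wrist_force: [0.2, -0.7, 0.2]
finger_gap: 0.0317
```

Run:
```python
from h import *
goal(.5912,.1116,.135,-63.3)
im=[]
for n,(y0,y1,x0,x1) in (("side",(120,220,270,390)),("top",(150,280,230,370))):
    a,d=env.capture(n);np.savez(f"pics/{n}11.npz",p=a,d=d)
    im.append(cv2.resize(np.clip((a[y0:y1,x0:x1,::-1]/255.)**.5*255,0,255).astype(np.uint8),(400,360),interpolation=cv2.INTER_NEAREST))
cv2.imwrite("pics/z11.png",np.hstack(im))
```

```text
t 12.4 pos [0.5918 0.1089 0.1348] jaw -63.56 tilt [-0.0007 -0.0008] gap 0.0317 F [ 0.17 -0.73  0.17] M [0.018 0.008 0.006]
turn [-0.0046  0.0004  0.001 ] shift [-0.0003  0.0007 -0.0027]
```

View pics/z11.png

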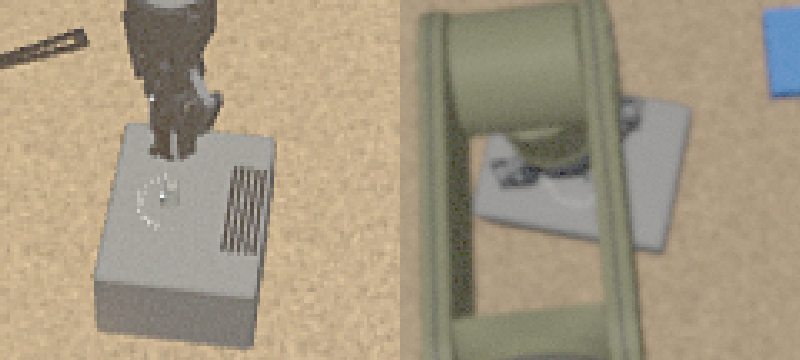

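Call:
step_arm(
  motion=[
    [[-0.004,0,0,0.015,0.0005,-0.0025,255],[-0.004,0,0,0.03,0.0005,-0.0025,255],[-0.004,0,0,0.04,0.0005,-0.0025,255],[-0.004,0,0,0.04,0.0005,-0.0025,255],[-0.004,0,0,0.04,0.0005,-0.0025,255]],
  ],
)

```text
t: 13.12
tool_pos: [0.5917, 0.1127, 0.095]
orientation: [69.9, 90.0, 6.6]
wrist_force: [1.0, -0.4, -0.2]
finger_gap: 0.0317
```

Run:
```python
from h import *
np.set_printoptions(linewidth=220)
goal(.5912,.1116,.095,-63.3)
c=[env.capture("side") for _ in range(6)];p=np.mean([x[0] for x in c],0);d=np.median([x[1] for x in c],0)
np.savez("pics/side12.npz",p=p,d=d)
y0,y1,x0,x1=140,190,295,350
cv2.imwrite("pics/s12.png",cv2.resize(np.clip((p[y0:y1,x0:x1,::-1]/255.)**.45*255,0,255).astype(np.uint8),None,fx=12,fy=12,interpolation=cv2.INTER_NEAREST))
uu,vv=np.meshgrid(np.arange(640),np.arange(400));C,r=rays("side",np.c_[uu.ravel(),vv.ravel()]);P=((C+r*d.ravel()[:,None])*1000).reshape(400,640,3).round().astype(int)
for k,n in((2,"z"),(1,"y")):print(n);print(P[152:178,308:336,k])
```

```text
t 13.12 pos [0.5917 0.1127 0.095 ] jaw -63.25 tilt [0.0002 0.    ] gap 0.0317 F [ 1.01 -0.39 -0.16] M [0.037 0.    0.029]
turn [ 0.0008  0.0001 -0.0002] shift [ 0.     -0.0009  0.0007]
z
[[ -2  -1   1   0  -1 174 179 184 183 174 210 219 217 214 218 224 227 229 230 232 231 229 232  -2  -1   0   0   1]
 [ -2  -3   0   1  -2 174 177 181 175 172 208 212 213 211 215 219 221 222 211 224 231 230 228 230   0   0  -1  -1]
 [ 83  85  84  83  83 168 171 172 171 170 203 207 211 208 207 211 211 194 195 223 228 231 231 227   0   0 228   1]
 [ 82  85  84  84  85  85 167 163 166 166 197 202 207 204 195 196 196 197 196 217 223 228 228 226 226 226 227 227]
 [ 83  86  87  84  86  84  85 164 163 164 161 199 203 200 194 196 196 196 194 215 219 224 227 225 227 227 225 226]
 [ 86  85  86  85  84  83  87 162 159 159 156 194 199 199 196 196 194 192 216 225 226 226 226 224 226 225 225 222]
 [ 82  84  85  85  84  85  87 156 154 153 154 155 196 195 195 193 193 155 216 221 225 226 225 223 224 224 220 218]
 [ 84  84  87  85  86  84  84 152 151 154 154 155 182 190 191 189 153 153 213 221 224 224 223 222 220 218 21
[... 4370 characters left out ...]
 133 135]
 [133 133 133 133 132 134 133 133 132 132 132 111 101  96  91  90 128 131 131 129 129 129 128 128 128 127 127 130]
 [128 129 129 129 128 128 129 129 128 130 127 112 109 109 109 112 127 126 126 128 125 124 126 125 126 123 124 124]
 [125 124 126 125 124 126 123 125 124 124 114 110 109 109 111 115 123 122 121 120 121 121 120 120 121 120 121 119]
 [121 121 122 119 121 120 121 120 119 118 107 111 109 108 110 114 117 118 118 119 116 117 118 115 116 117 116 116]
 [117 116 117 116 115 116 115 115 114 114 110 110 108 108 109 113 111 114 112 112 113 113 111 112 112 111 111 111]
 [114 110 114 113 112 111 112 113 112 111 111 109 110 108 109 110 108 109 108 109 110 108 107 108 107 108 106 107]]
```

View pics/s12.png

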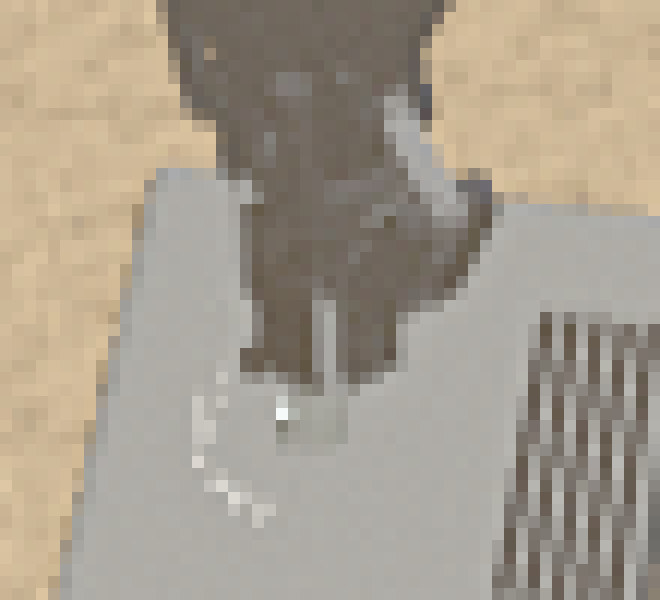

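The knob hangs upright over the shaft, its nib at the left at (316,170). The knob axis comes to about column 320.8, y 0.1158, and the shaft to column 321.0, y 0.1157, so they agree within about 1 mm. I'll lower it onto the tip and watch the force.

Call:
step_arm(
  motion=[
    [[0,0,0,0.006,0,0,255],[0,0,0,0.01,0,0,255],[0,0,0,0.012,0,0,255],[0,0,0,0.012,0,0,255],[0,0,0,0.012,0,0,255]],
  ],
)

```text
t: 14.05
tool_pos: [0.5916, 0.1126, 0.0831]
orientation: [58.9, 90.0, -4.4]
wrist_force: [0.1, 0.3, -0.6]
finger_gap: 0.0317
```

Call:
step_arm(
  motion=[
    [[0,0,0,0.001,0,0,255],[0,0,0,0.002,0,0,255],[0,0,0,0.003,0,0,255],[0,0,0,0.003,0,0,255]],
  ],
)

```text
t: 14.55
tool_pos: [0.5913, 0.113, 0.0799]
orientation: [174.9, 90.0, 111.6]
wrist_force: [-0.4, 2.1, -0.1]
finger_gap: 0.0319
```

```bash
python3 -c "
from h import *
goal(.5912,.1116,.08,-63.3)
print(env.get_obs()['wrist_force'].round(1))"
```

```text
t 14.55 pos [0.5913 0.113  0.0799] jaw -63.26 tilt [-0.0002  0.0005] gap 0.0319 F [-0.43  2.06 -0.11] M [ 0.297  0.131 -0.004]
turn [ 0.0008 -0.0006 -0.    ] shift [-0.0001 -0.0007  0.0012]
[-0.4  2.1 -0.1]
```

Call:
step_arm(
  motion=[
    [[0,0,0,0,0.0003,-0.0006,255],[0,0,0,0.001,0.0003,-0.0006,255],[0,0,0,0.002,0.0003,-0.0006,255],[0,0,0,0.003,0.0003,-0.0006,255],[0,0,0,0.003,0.0003,-0.0006,255]],
  ],
)

```text
t: 15.18
tool_pos: [0.5914, 0.1132, 0.0768]
orientation: [-97.0, 90.0, -160.3]
wrist_force: [0.0, 0.2, 0.0]
finger_gap: 0.0319
```

```bash
python3 -c "
from h import *
goal(.5912,.1116,.075,-63.3)"
```

```text
t 15.18 pos [0.5914 0.1132 0.0768] jaw -63.25 tilt [-0.0002 -0.0001] gap 0.0319 F [0.04 0.18 0.01] M [ 0.12   0.035 -0.043]
turn [ 0.0008 -0.      0.0003] shift [ 0.0018 -0.0009  0.0014]
```

Call:
step_arm(
  motion=[
    [[0,0,0,0.001,0,0,255],[0,0,0,0.002,0,0,255],[0,0,0,0.003,0,0,255],[0,0,0,0.0035,0,0,255],[0,0,0,0.0035,0,0,255]],
  ],
)

```text
t: 15.8
tool_pos: [0.5914, 0.1133, 0.0734]
orientation: [-107.5, 90.0, -170.7]
wrist_force: [-1.1, 0.4, -1.0]
finger_gap: 0.0318
```

Call:
step_arm(
  motion=[
    [[0,0,0,0.0005,0,0,255],[0,0,0,0.001,0,0,255],[0,0,0,0.001,0,0,255]],
  ],
)

```text
t: 16.18
tool_pos: [0.5915, 0.1133, 0.0725]
orientation: [152.0, 90.0, 88.8]
wrist_force: [-0.6, 1.0, 0.5]
finger_gap: 0.0314
```

```bash
python3 -c "
from h import *
goal(.5912,.1116,.072,-63.3)"
```

```text
t 16.18 pos [0.5915 0.1133 0.0725] jaw -63.25 tilt [0. 0.] gap 0.0314 F [-0.58  0.97  0.47] M [ 0.123  0.01  -0.031]
turn [ 0.0008 -0.     -0.    ] shift [ 0.0005 -0.001   0.0014]
```

No contact yet. I'll go on in half-millimetre steps.

Call:
step_arm(
  motion=[
    [[0,0,0,0.0005,0,0,255],[0,0,0,0.001,0,0,255],[0,0,0,0.001,0,0,255]],
  ],
)

```text
t: 16.55
tool_pos: [0.5914, 0.1133, 0.0714]
orientation: [-146.9, 90.0, 149.8]
wrist_force: [-0.9, 0.8, -1.0]
finger_gap: 0.0316
```

Call:
step_arm(
  motion=[
    [[0,0,0,0.0005,0,0,255],[0,0,0,0.001,0,0,255],[0,0,0,0.001,0,0,255]],
  ],
)

```text
t: 16.92
tool_pos: [0.5914, 0.1133, 0.0705]
orientation: [-155.6, 90.0, 141.1]
wrist_force: [0.0, 0.6, 0.3]
finger_gap: 0.0319
```

Call:
step_arm(
  motion=[
    [[0,0,0,0.0005,0,0,255],[0,0,0,0.001,0,0,255],[0,0,0,0.0015,0,0,255],[0,0,0,0.0015,0,0,255]],
  ],
)

```text
t: 17.42
tool_pos: [0.5914, 0.1133, 0.0689]
orientation: [-125.5, 90.0, 171.3]
wrist_force: [-0.5, 0.5, -1.0]
finger_gap: 0.0317
```

Run:
```python
from h import *
goal(.5912,.1116,.072,-63.3)
c=[env.capture("side") for _ in range(4)];p=np.mean([x[0] for x in c],0);d=np.median([x[1] for x in c],0)
np.savez("pics/side13.npz",p=p,d=d)
y0,y1,x0,x1=145,190,295,350
cv2.imwrite("pics/s13.png",cv2.resize(np.clip((p[y0:y1,x0:x1,::-1]/255.)**.45*255,0,255).astype(np.uint8),None,fx=12,fy=12,interpolation=cv2.INTER_NEAREST))
uu,vv=np.meshgrid(np.arange(640),np.arange(400));C,r=rays("side",np.c_[uu.ravel(),vv.ravel()]);P=((C+r*d.ravel()[:,None])*1000).reshape(400,640,3).round().astype(int)
print(P[158:182,312:330,2])
```

```text
t 17.43 pos [0.5914 0.1133 0.0689] jaw -63.25 tilt [-0.0001  0.    ] gap 0.0317 F [-0.5   0.51 -1.02] M [0.153 0.05  0.003]
turn [ 0.0008 -0.0001  0.0001] shift [-0.0031 -0.001   0.0014]
[[ 85 148 152 157 156 147 186 193 191 190 193 198 205 206 204 206 205 204]
 [ 85 146 149 151 147 148 179 188 188 185 190 194 197 200 188 203 204 203]
 [ 84  84 144 147 144 143 176 181 183 184 183 186 189 178 169 199 203 204]
 [ 83  83 140 137 139 141 172 180 180 178 169 168 169 170 167 192 198 200]
 [ 84  86  83 139 137 135 171 174 178 176 169 169 172 169 169 189 195 199]
 [ 84  85  84 134 132 131 131 168 173 171 171 170 167 166 165 191 200 202]
 [ 83  86  83 128 129 126 126 164 171 168 167 164 166 128 191 196 200 200]
 [ 86  86  85 125 126 127 127 126 166 165 163 162 126 128 187 193 199 198]
 [ 84  86  85 118 127 127 128 127 123 155 161 160 150 151 185 186 194 194]
 [ 84  84  85 117 128 128 125 122 119 152 156 157 151 173 179 186 189 189]
 [ 84  86  82 111 127 128 123 117 113 149 153 151 153 169 176 181 185 182]
 [ 86  85  86 106 120 125 128 128 126 146 149 146 158 167 170 177 176 173]
 [ 85  85  84
[... 187 characters left out ...]
150 151 157 151 149  85]
 [ 86  86  88  85 100 108 113 115 117 124 125 126 129 148 148 121  85  85]
 [ 85  83  83  84 102 105 108 110 112 119 120 120 125 122 119 119  83  84]
 [ 85  84  85 102 103 101 102 105 106 115 116 116 121 117 113 115  85  82]
 [ 86  84  84  98  99  94  96 101 101 111 112 110 117 111 110 109  85  84]
 [ 84  87  83  86  85  87  94  96  96 106 105 107 108 108  84  87  83  84]
 [ 85  87  83  85  86  80  83  84  84  85 101  86  83  86  84  83  84  87]
 [ 85  85  85  85  86  84  83  85  85  85  84  85  84  84  86  85  87  87]
 [ 85  84  87  84  86  85  86  84  86  86  86  85  86  84  84  83  85  85]
 [ 85  82  86  84  84  84  85  83  85  85  85  85  84  85  85  85  84  83]]
```

View pics/s13.png

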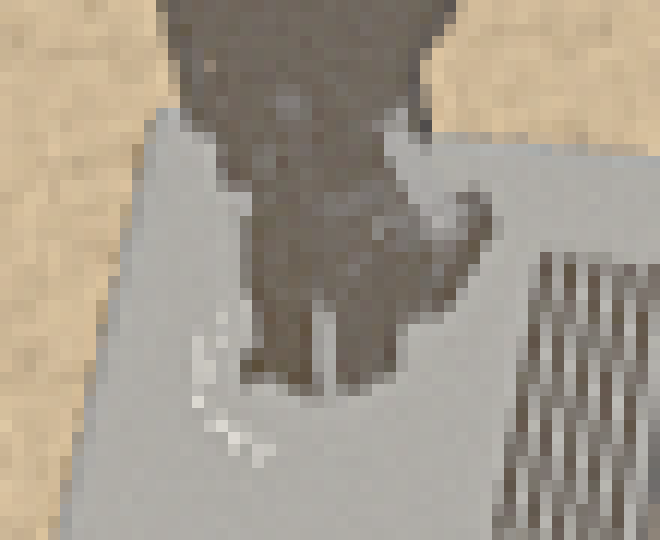

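The knob's top is at about 0.1275 m, so its underside is at about 0.0935 m, below the key's top at 0.098 m. The keyway is already over the key with almost no force, so I'll go on down gently.

Call:
step_arm(
  motion=[
    [[0,0,0,0.001,0,0,255],[0,0,0,0.002,0,0,255],[0,0,0,0.003,0,0,255],[0,0,0,0.003,0,0,255]],
  ],
)

```text
t: 18.12
tool_pos: [0.5914, 0.1133, 0.0658]
orientation: [-115.2, 90.0, -178.4]
wrist_force: [-0.1, -0.4, -0.9]
finger_gap: 0.0319
```

Call:
step_arm(
  motion=[
    [[0,0,0,0.001,0,0,255],[0,0,0,0.002,0,0,255],[0,0,0,0.003,0,0,255],[0,0,0,0.003,0,0,255]],
  ],
)

```text
t: 18.62
tool_pos: [0.5914, 0.1133, 0.0629]
orientation: [-122.8, 90.0, 173.9]
wrist_force: [-0.6, 1.4, -0.1]
finger_gap: 0.0318
```

Call:
step_arm(
  motion=[
    [[0,0,0,0.0005,0,0,255],[0,0,0,0.001,0,0,255],[0,0,0,0.001,0,0,255]],
  ],
)

```text
t: 19.0
tool_pos: [0.5914, 0.1133, 0.0619]
orientation: [-142.9, 90.0, 153.9]
wrist_force: [-0.1, 0.6, -0.7]
finger_gap: 0.0317
```

Call:
step_arm(
  motion=[
    [[0,0,0,0.0005,0,0,255],[0,0,0,0.001,0,0,255],[0,0,0,0.001,0,0,255]],
  ],
)

```text
t: 19.38
tool_pos: [0.5914, 0.1133, 0.0609]
orientation: [-150.2, 90.0, 146.5]
wrist_force: [0.2, 0.4, -0.1]
finger_gap: 0.0317
```

Call:
step_arm(
  motion=[
    [[0,0,0,0.0003,0,0,255],[0,0,0,0.0005,0,0,255],[0,0,0,0.0005,0,0,255]],
  ],
)

```text
t: 19.75
tool_pos: [0.5915, 0.1133, 0.0605]
orientation: [169.7, 90.0, 106.5]
wrist_force: [-1.1, 0.8, -0.7]
finger_gap: 0.0315
```

Call:
step_arm(
  motion=[
    [[0,0,0,0.0003,0,0,255],[0,0,0,0.0005,0,0,255],[0,0,0,0.0005,0,0,255]],
  ],
)

```text
t: 20.12
tool_pos: [0.5915, 0.1133, 0.0603]
orientation: [75.4, 90.0, 12.1]
wrist_force: [-0.9, 0.4, 3.5]
finger_gap: 0.0315
```

Call:
step_arm(
  motion=[
    [[0,0,0,0.0003,0,0,255],[0,0,0,0.0005,0,0,255],[0,0,0,0.0005,0,0,255]],
  ],
)

```text
t: 20.5
tool_pos: [0.5915, 0.1133, 0.0603]
orientation: [71.2, 90.0, 7.9]
wrist_force: [-2.8, 0.3, 7.3]
finger_gap: 0.0318
```

Run:
```python
from h import *
goal(.5912,.1116,.06,-63.3)
c=[env.capture("side") for _ in range(3)];d=np.median([x[1] for x in c],0)
uu,vv=np.meshgrid(np.arange(640),np.arange(400));C,r=rays("side",np.c_[uu.ravel(),vv.ravel()]);P=((C+r*d.ravel()[:,None])*1000).reshape(400,640,3).round().astype(int)
print(P[164:184,314:330,2])
```

```text
t 20.5 pos [0.5915 0.1133 0.0603] jaw -63.25 tilt [0.0005 0.0001] gap 0.0318 F [-2.84  0.31  7.28] M [ 0.085  0.459 -0.04 ]
turn [ 0.0008  0.0002 -0.0005] shift [ 0.0003 -0.0011  0.0014]
[[ 86 130 129 126 124 166 166 167 159 161 161 162 160 181 187 192]
 [ 82 129 126 124 121 160 166 163 162 160 160 155 156 184 191 193]
 [ 84 122 121 118 118 118 161 159 158 157 155 119 181 187 191 191]
 [ 85 118 114 120 117 119 148 159 156 152 120 121 179 189 190 191]
 [ 84 110 119 120 121 118 114 148 152 152 140 143 172 181 184 186]
 [ 87 106 120 120 116 110 108 143 148 147 143 167 170 176 182 182]
 [ 85 101 117 118 117 107 105 138 146 143 146 161 165 171 175 174]
 [ 85  96 113 118 117 118 117 138 139 140 151 156 161 170 168 162]
 [ 85  85 109 115 117 118 117 128 136 135 147 153 157 163 158 145]
 [ 83  83 101 107 113 114 114 122 123 128 142 147 153 155 143 140]
 [ 86  82  97 105 106 107 112 118 122 120 142 144 147 141  83  86]
 [ 85  83  92  99 104 106 105 116 115 116 120 139 116 114  83  85]
 [ 86  82  94  93 100 103 101 110 111 112 114 115 109 109  84  85]
 [ 86  93  93  91  94  96  98 102 107 105 113 109 104 104  87  88]
 [ 84  88  86  82  89  94  90 100 101 100 107 104 103  98  86  85]
 [ 83  86  83  86  83  85  89  95  98  99 101  85  87  82  85  85]
 [ 87  84  87  85  84  83  83  85  95  84  85  84  83  84  82  88]
 [ 86  84  83  84  85  89  85  86  85  85  85  87  86  84  83  83]
 [ 81  87  86  83  83  83  84  83  82  86  85  84  83  84  83  87]
 [ 85  86  89  85  83  84  83  85  83  83  84  86  85  84  84  84]]
```

Contact came at 3 to 7 N and the knob's top is at 0.1185 m, which is home. I'll ease off, open and retreat.

Call:
step_arm(
  motion=[
    [[0,0,0,-0.0006,0,0,255],[0,0,0,-0.0006,0,0,130],[0,0,0,-0.0006,0,0,80],[0,0,0,-0.0006,0,0,0],[0,0,0,-0.0006,0,0,0],[0,0,0,-0.0006,0,0,0],[0,0,0,-0.0006,0,0,0]],
  ],
)

```text
t: 21.52
tool_pos: [0.5915, 0.1133, 0.0601]
orientation: [2.7, 90.0, -60.6]
wrist_force: [-0.3, -0.4, 0.2]
finger_gap: 0.0856
```

Call:
step_arm(
  motion=[
    [[0,0,0,-0.01,0,0,0],[0,0,0,-0.03,0,0,0],[0,0,0,-0.06,0,0,0],[0,0,0,-0.1,0,0,0],[0,0,0,-0.15,0,0,0],[0,0,0,-0.15,0.0,0,0]],
  ],
)

```text
t: 22.28
tool_pos: [0.595, 0.1138, 0.2161]
orientation: [70.3, 89.4, 7.0]
wrist_force: [-0.2, -0.0, 0.0]
finger_gap: 0.0851
```

Run:
```python
from h import *
goal(.5912,.1116,.2,-63.3)
c=[env.capture("side") for _ in range(4)];p=np.mean([x[0] for x in c],0);d=np.median([x[1] for x in c],0)
y0,y1,x0,x1=100,220,260,400
cv2.imwrite("pics/s14.png",cv2.resize(np.clip((p[y0:y1,x0:x1,::-1]/255.)**.5*255,0,255).astype(np.uint8),None,fx=5,fy=5,interpolation=cv2.INTER_NEAREST))
uu,vv=np.meshgrid(np.arange(640),np.arange(400));C,r=rays("side",np.c_[uu.ravel(),vv.ravel()]);P=((C+r*d.ravel()[:,None])*1000).reshape(400,640,3)
print(P[160:184,312:332,2].round().astype(int))
Q=P[160:184,312:332].reshape(-1,3);s=Q[(Q[:,2]>114)&(Q[:,2]<124)];print(len(s),s.mean(0),s.min(0),s.max(0))
```

```text
t 22.27 pos [0.595  0.1138 0.2161] jaw -63.25 tilt [0.0111 0.0014] gap 0.0851 F [-0.25 -0.03  0.01] M [0.012 0.041 0.025]
turn [ 0.0009  0.0038 -0.0106] shift [ 0.016  -0.0046  0.0002]
[[ 85  84  85  83  85  86  86  88  85  87  85  83  83  83  83  85  85  86
   85  84]
 [ 89  85  86  86  86  82  83  84  84  84  85  84  83  84  86  85  85  84
   85  87]
 [ 86  86  86  84  86  83  84  84  85  86  86  83  83  83  85  86  86  83
   84  83]
 [ 84  85  84  83  83  87  84  85  84  85  84  85  86  83  88  84  83  86
   86  85]
 [ 85  84  84  85  85  83  85  83  85  83  84  84  86  85  84  83  83  85
   82  84]
 [ 86  84  86  86  84  86  83 119 120 119 117 120  85  85  83  86  82  86
   87  83]
 [ 85  85  86  84  86 119 117 119 119 119 120 118 118 118  86  84  86  85
   85  87]
 [ 87  82  84  85  85 119 118 120 118 114 118 120 120 119  85  82  86  85
   87  83]
 [ 84  82  86  85 117 119 118 114 112 112 111 114 118 120 118  85  85  86
   85  86]
 [ 85  88  82  87 118 120 119 110 109 108 108 110 118 120 119  84  86  85
   85  82]
 [ 82  84  84  85 117 120 114 106 103 101 104 117 117 120 117  84
[... 551 characters left out ...]
  91  91  95  94  98  99  96  96  93  84  85  86  84
   85  85]
 [ 86  86  83  88  87  86  89  90  92  90  91  89  90  85  82  86  85  84
   84  83]
 [ 86  85  85  86  85  87  86  87  86  88  88  85  84  84  84  87  87  83
   86  83]
 [ 83  86  86  87  84  82  84  85  87  83  85  85  84  86  83  84  86  81
   85  84]
 [ 84  85  85  83  85  86  84  85  87  85  85  83  83  82  84  84  84  86
   87  85]
 [ 85  85  86  86  83  85  84  84  84  84  84  83  84  85  87  85  85  86
   84  83]
 [ 84  84  85  85  86  86  84  85  85  82  84  85  85  84  83  84  86  84
   86  84]]
65 [591.94637055 113.34085288 117.94640103] [576.21300307  98.02544291 114.06338396] [607.50670693 130.74015277 120.4717991 ]
```

View pics/s14.png

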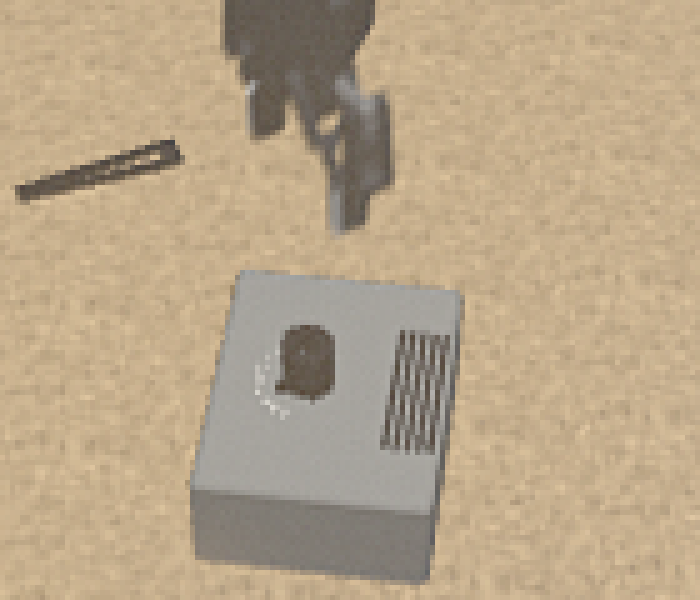

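The knob sits upright at about (321,172) with its top level at 0.118 to 0.120 m (home is 0.119), and the gripper is clear above it. I'll settle and hand in.

Call:
step_arm(
  motion=[
    [[0,0,0,0,0,0,0],[0,0,0,0,0,0,0],[0,0,0,0,0,0,0]],
  ],
)

```text
t: 22.85
tool_pos: [0.5912, 0.1133, 0.2095]
orientation: [-109.9, 89.9, -173.2]
wrist_force: [-0.5, -0.3, -0.2]
finger_gap: 0.0855
```

```bash
python3 -c "
from h import *
goal(.5912,.1116,.2,-63.3)
print(env.close_job())"
```

```text
t 22.85 pos [0.5912 0.1133 0.2095] jaw -63.26 tilt [-0.0011 -0.0001] gap 0.0855 F [-0.5  -0.25 -0.19] M [-0.026  0.001 -0.009]
turn [ 0.0008 -0.0004  0.0011] shift [ 0.0095 -0.0008  0.0015]
the job is handed in; nothing more can be done
None
```

The knob is back on the dial shaft, right way up and fully home, and I let go of it and handed the job in at about 22.9 s. The hand-in gave no verdict.

**What I did:** I turned the knob to the key's direction as seen from above before lowering it. The keyway went straight over the key, so I did not have to search for it by turning under pressure. I then lowered it in small steps until it touched the station. The highest contact force I read was about 7 N.

**Last checks:**
- **Height:** the knob's top measured level at 118–120 mm; fully home is 119 mm.
- **Position:** the side camera's depth put the knob's axis within about 2 mm of the shaft, and no sideways force built up on the way down.
- **Clearance:** the gripper was open and well above the knob, with no force on the wrist.
- **Other things:** I saw no contact with the other things on the shelf, but I did not measure their final positions.

**What failed or disagreed:**
- **First grasp:** it closed on air just above the knob. The camera showed the fingertips about 30 mm higher than the reported tool position. I corrected for this, and the second grasp, lift and seating heights agreed with it.
- **Camera disagreement:** the top and side cameras put the shaft's y position about 4 mm apart. I aligned knob and shaft in the side camera alone, and by feel.

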